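Inspect a pencil ferrule under a loupe

ROBOT

A 7-joint arm with a two-finger parallel gripper is mounted at the origin on the work surface. World frame = base frame: x ahead of the robot, y to its left, z up, the work surface at z = 0. Lengths are in mm, angles in rad, forces in N, time in s.
With the tool pointing down it reaches from about 400 to 875 mm from the base axis. Payload 4.4 kg.
Tool frame: the origin (TCP) lies at the very end of the fingers, on their centre line; the grasp point (between the pads) lies 19 mm behind it; z points along the fingers, x is the direction in which the jaws open and shut, and the axes are right-handed (so a half turn about z gives the same grasp; the last joint's range is limited). The gripper opens to 85 mm and grips with 20 to 120 N. Pads are 22 mm wide; open, the fingers measure 114 mm over their backs; the gripper's body (76 mm by 85 mm) begins 54 mm behind the grasp point. The pads swing forward as they close: fully open they stand 13 mm farther back than shut.
Start: joints at [1.192, 0.628, 0.038, 1.517, -0.027, 0.996, -0.02], TCP at [200.048, -618.465, 231.313] pointing down, gripper open.
Joint ranges: [-3.06, 3.06], [-0.37, 2.12], [-1.25, 1.32], [0.18, 2.47], [-1.1, 4.24], [0.23, 1.98], [-2.94, 2.94]. Speed limits (rad/s): [2.57, 2.57, 3.14, 3.14, 3.14, 3.14, 3.14].

INTERFACE

Orientations are given as [roll, pitch, yaw] about the fixed x, y, z axes, in that order (R = Rz(yaw) Ry(pitch) Rx(roll)).
In Python, from cell import ctrl, get_image, job, models gives the robot as it stands.
- The arm moves only by the tool move_arm, never from a script. Its argument "moves" is a list that holds one entry, the list of rows, each a list of 6 numbers: the shift along the tool's x, y, z in m, then the turn, a rotation vector about the tool's x, y, z in rad. A call has 1 to 20 rows; each row is the pose to reach, as a shift and turn from the pose commanded when the call began, along the tool's axes at that moment; what a row does not reach only later rows make up. A row lasts 1/8 s, in which the tool goes at most 62.5 mm and 10.7 degrees, less where a joint would pass 70% of its speed; a pose out of reach is approached as far as the arm can. A call with a gripper value outside its range is refused whole. "jaw" is the opening, from 0 (shut) to 1 (fully open), set as the call begins (left out, the last holds). The fingers move at their own pace and stop on an object; the grip force is fixed at half the most. Time passes only in rows, so rows that repeat a pose let the fingers close. It gives the time, the measured TCP pose, the force and the opening at its end, in the units of the state.
- ctrl.read_state(): the state, without advancing time (a new reading comes with each control period).
- get_image(name): name is "scene" or "top" or "wrist"; returns a dict with "color" (480x640x3 uint8, blue, green, red), "fov_y" (degrees; the focal length in pixels is half the picture's height over the tangent of half this angle, whatever the lens; pixels are square), "cx", "cy" (the principal point, pixels), "k1" (the pictures are not rectified: a ray, as slopes to the right and down, at radius r is drawn at 1 + k1 r^2 times it, then the intrinsics apply), "origin" and "orientation" of the camera in the world; the wrist camera has in their place "hand_eye" (4x4, takes a point from camera to tool coordinates, whose origin is the TCP and whose axes are the tool frame's). Camera axes: x right, y up, looking along -z (the intrinsics and any distortion apply to the point x, -y, -z); pixel columns grow to the right and rows downward; lengths in mm; the calibration is good to about 2 mm. A picture is of the moment at which its call begins: read the wrist's pose just before it. There is no depth.
- job.finish_job(): hands the job in, once; it reports no verdict.
Trained networks look in the newest picture that a camera, given by its name, has taken for a name from the list of things; names that differ only in an ending like _2 or _b are one class to them, and where a whole thing is asked for, a point or a joint stands for the part that bears it (a point fixed in the world has none). Each returns a list of dicts, best first, with "score" (0 to 1); they miss things now and then, are a little off and sometimes report something else, mostly with a low value. They report only what shows in the picture. A call takes as long as a camera call. They do not tell look-alikes from the thing itself.
- models.cut_out(camera, thing): "pixels" (480x640 bool, what is visible of it) and "uv" ([column, row] in pixels, amid what is visible of it).
- models.place_of(camera, thing): "uv" ([column, row] in pixels: a listed point, or the origin of a listed thing).
The state is a dict: "clock": time; "qpos": joint angles; "qd": joint speeds; "tau": joint torques, N m; "eef_pos": TCP position; "tool_rot": TCP orientation; "force": force on the tool from outside, world axes, zero at the start; "torque": the same for the moment, N m; "width": finger opening in mm.
Only numpy, scipy, OpenCV 4.12 (cv2) and the standard library are available. Lean on these libraries where they do the work, as an engineer would, in place of code of your own. Each camera call takes 0.05 s, during which the arm holds its last target.

TASK

Take the dust guard off the pencil in the inspection holder and hang it astride the horizontal bar of the stand, letting go of it there. Then pick up the loupe and hold it level and still, its lens centred over the pencil's metal ferrule and at the height of the gauge's pointer, without knocking the holder with the loupe or shifting the pointer. Finish while holding the loupe there, and leave the cup, the tray and the calculator alone.

Things in the scene. Friction and masses are not known exactly. Their poses are not given: they have to be found in the camera images.
- guard_grip (a point): Centre of the upright grey fin on top of the dust guard: fin 10 mm thick (along x), 40 mm long (y), 26 mm tall. This point is 13 mm above the upper face of the guard's plate, 18 mm above its under face. The guard starts on the holder, over the ferrule, walls either side of the pencil. z up.
- guard: Dust guard, loose, 120 g, an inverted U of aluminium: top plate 56 (x) x 48 (y) x 5 mm; from its +y and -y edges hang walls 4 mm thick, 50 mm deep, leaving a channel 40 mm wide along x, open at both ends. Origin centred between the walls' lower edges, 68 mm under the fin's centre, same axes.
- bar_mid (a point): Middle of the stand's horizontal bar, on the bar's axis, 130 mm above the work surface. The bar runs along this frame's x: round steel, 10 mm diameter, 200 mm long, on two round posts (12 mm diameter) 95 mm either side of the middle. z up.
- stand: Fixed stand with the bar; origin under its centre, 130 mm under the middle of the bar, same axes. Wooden foot 220 x 80 x 12 mm; free space between foot, posts and bar.
- ferrule (a point): Middle of the metal ferrule of the pencil clamped in the inspection holder, on the pencil's axis, 40 mm above the work surface. The pencil (8 mm thick at the ferrule) lies level and runs from here along this frame's +x for 185 mm; its eraser end reaches 14 mm to -x. z up.
- holder: Fixed holder with pencil and height gauge; origin on the work surface under the ferrule, same axes. Base 12 mm thick, x -45 to +155 mm, y within 33 mm, plus a foot to y +85 mm (x within 30 mm). Two pencil blocks 24 mm wide, 46 mm high at x +52 and +115 mm. Gauge post 10 mm diameter, 155 mm high at x 0, y +68 mm.
- pointer (a point): Tip of the small level pointer that marks the focal height. It sits on a collar held by friction (6 N) on the gauge post and points towards the ferrule; the tip lies 50 mm to the +y side of the ferrule. Its height, 85 to 130 mm above the work surface, differs each time. Axes as the holder's.
- loupe_grip (a point): Centre of the grip on the loupe's handle, within 5 mm of the loupe's centre of mass, 12 mm above its underside. The black handle is a flat-sided bar 16 mm wide (y), 24 mm tall, running along this frame's x from -65 to +60 mm, with a steel end 20 mm wide at x -65 to -45 mm. Lies flat on the work surface, z up.
- lens (a point): Centre of the loupe's round lens, half-way through its thickness: 90 mm along +x from the centre of the grip and 5 mm lower. Its ring has 64 mm outside diameter and is 14 mm thick, underside flush with the handle's. The lens's axis is z; level means z vertical.
- loupe: The loupe, loose, 120 g; origin on its underside, 12 mm under the centre of the grip, same axes.
- cup: Bystander: aluminium cup of pencils, 72 mm across, 90 mm tall (pencils to about 210 mm); origin under its centre.
- tray: Bystander: low cardboard tray of pencils, 210 (x) x 90 (y) x 30 mm; origin under its centre.
- calculator: Bystander: pocket calculator 130 (x) x 75 (y) x 16 mm, lying flat between the robot and the holder; origin under its centre.
Things that resemble listed ones, but are neither listed nor needed, are in the scene too. Of the things that look like the guard, the larger one is meant.

How it is judged (in metres and radians):
On the way, in this order (a step that is already met when the one before it is completed fails the run):
1. the guard hangs astride the bar, let go and at rest (z of guard_grip in the frame of bar_mid between 0.014 and 0.031 m and y of guard_grip in the frame of bar_mid between -0.02 and 0.02 m and x of guard_grip in the frame of bar_mid between -0.065 and 0.065 m and angle between guard_grip's own z axis and vertical below 0.3 rad and angle between the x axis of guard_grip and the x axis of bar_mid, either way round below 0.35 rad and linear speed of guard below 0.05 m/s and contact force between the fingers and guard below 0.1 N and contact force between guard and stand above 0.2 N), for 0.3 s.
2. the loupe is in the hand, over the ferrule at the pointer's height, level (horizontal distance between lens and ferrule below 0.012 m and z of lens in the frame of pointer between -0.008 and 0.008 m and angle between lens's own z axis and vertical below 0.14 rad and linear speed of loupe below 0.02 m/s and angular speed of loupe below 0.15 rad/s and contact force between the fingers and loupe above 0.5 N and contact force between loupe and holder below 0.1 N), for 0.2 s.
At the end, for the whole second after the job is handed in: Guard astride the bar, untouched: within 20 mm across and 65 mm along it, tilt under 17 deg, channel within 20 deg of the bar. Loupe in the fingers, still, clear of the holder: lens within 12 mm sideways of the ferrule and 8 mm of the pointer's height, level within 8 deg (all of step 1 and all of step 2); the arm keeps its last pose, push and grip.
It fails at once if the pointer was shifted (distance of pointer from where it was at the start of the episode above 0.004 m).
It fails at once if the loupe knocked the holder (contact force between loupe and holder above 4 N).
It fails at once if a bystander was disturbed (distance of any of cup, tray, calculator from where it was at the start of the episode above 0.02 m).
It also fails if it takes over 58 s, if anything falls off the work surface, if the arm or the gripper's body presses on something with over 40 N, if the wrist force passes 120 N, or if a joint passes its speed limit or range.

## Working session

There is one attempt and no reset: what is moved stays moved. The work goes in short steps, Python scripts to look and compute and a tool call to move; the robot and the scene stay as the last step left them, time stands still between calls to the robot, and variables do not carry over. Pictures are saved under pics/ and viewed, and the job is handed in when it is done.

Besides the shell and the picture viewer there is one more tool, called after "Request:" by a JSON object that holds its "fn" and its "kwargs", one argument or row to a line. move_arm: Moves the arm, as the interface text tells. Its arguments: {"type":"object","properties":{"moves":{"type":"array","items":{"type":"array","items":{"type":"array","items":{"type":"number"}}}},"jaw":{"type":"number"}},"required":["moves"]}

```bash
ls; mkdir -p pics; python3 - <<'E'
from cell import ctrl,get_image
import cv2,numpy as np
s=ctrl.read_state();print({k:np.round(v,3).tolist() for k,v in s.items()})
for n in ["scene","top","wrist"]:
    d=get_image(n);cv2.imwrite(f"pics/{n}0.png",d.pop("color"));print(n,d)
E
```

```text
pics
{'clock': 0.0, 'qpos': [1.192, 0.629, 0.038, 1.518, -0.027, 0.996, -0.02], 'qd': [-0.0, 0.001, 0.0, -0.002, -0.001, -0.0, 0.001], 'tau': [0.0, -56.34, 1.226, -19.344, 0.011, 0.011, 0.0], 'eef_pos': [199.822, -617.874, 230.396], 'tool_rot': [3.142, 0.002, -1.258], 'force': [-0.463, -0.332, 0.291], 'torque': [0.039, -0.067, -0.002], 'width': 85.521}
scene {'fov_y': 49.65086189077314, 'cx': 318.3069487470523, 'cy': 241.0383212226619, 'k1': -0.08781166794678177, 'origin': array([1261.05938113,  -53.30090495,  636.60264693]), 'orientation': array([ 0.90906421, -0.00682733,  1.46824635])}
top {'fov_y': 50.561554952137364, 'cx': 323.86702974055993, 'cy': 233.8447907346415, 'k1': 0.0384254347849923, 'origin': array([ 374.24986964,   -3.47396001, 1002.20714116]), 'orientation': array([ 0.21268956, -0.00159492, -1.55645848])}
wrist {'fov_y': 67.87091122853757, 'cx': 320.1456624806639, 'cy': 245.15430944974497, 'k1': -0.03450836496844208, 'hand_eye': array([[ 9.99999085e-01,  5.05126982e-04, -1.25506023e-03,
         2.10434902e-01],
       [ 1.63354772e-04, -9.65978389e-01, -2.58622749e-01,
        -6.56108447e+01],
       [-1.34299838e-03,  2.58622307e-01, -9.65977587e-01,
        -1.41620588e+02],
       [ 0.00000000e+00,  0.00000000e+00,  0.00000000e+00,
         1.00000000e+00]])}
```

View pics/scene0.png

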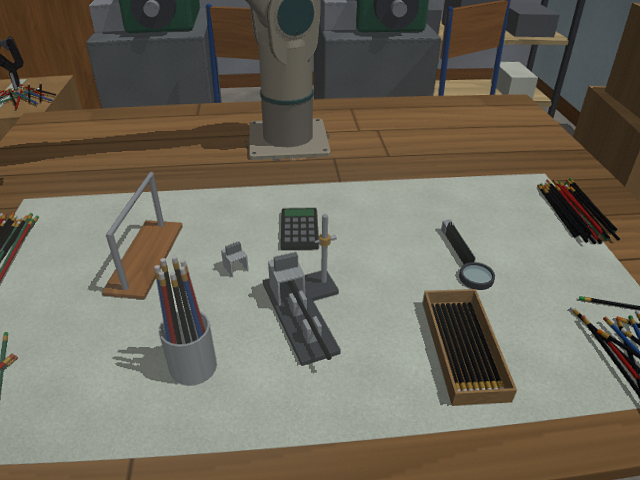

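View pics/top0.png

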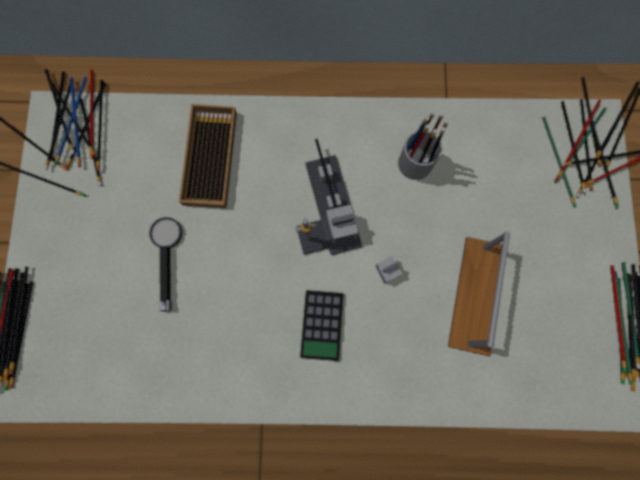

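```bash
cat > h.py <<'E'
import numpy as np,cv2
from scipy.spatial.transform import Rotation as R
from cell import ctrl,get_image,job,models
def cam(d,st=None):
    f=240/np.tan(np.radians(d["fov_y"])/2)
    if "hand_eye" in d:
        T=np.eye(4);T[:3,:3]=R.from_euler('xyz',st["tool_rot"]).as_matrix();T[:3,3]=st["eef_pos"]
        H=T@np.array(d["hand_eye"]);Rm,o=H[:3,:3],H[:3,3]
    else: Rm=R.from_euler('xyz',d["orientation"]).as_matrix();o=np.array(d["origin"])
    return dict(f=f,cx=d["cx"],cy=d["cy"],k=d["k1"],R=Rm,o=o)
def proj(c,P):
    p=(np.atleast_2d(P)-c["o"])@c["R"]; x=p[:,0]/-p[:,2];y=-p[:,1]/-p[:,2]
    s=1+c["k"]*(x*x+y*y); return np.c_[c["cx"]+c["f"]*x*s,c["cy"]+c["f"]*y*s]
def ray(c,uv):
    a=(uv[0]-c["cx"])/c["f"];b=(uv[1]-c["cy"])/c["f"];x,y=a,b
    for _ in range(20):
        s=1+c["k"]*(x*x+y*y);x,y=a/s,b/s
    v=c["R"]@np.array([x,-y,-1]);return c["o"],v/np.linalg.norm(v)
def atz(c,uv,z):
    o,v=ray(c,uv);return o+v*(z-o[2])/v[2]
def tri(rs):
    A=np.zeros((3,3));b=np.zeros(3)
    for o,v in rs:
        M=np.eye(3)-np.outer(v,v);A+=M;b+=M@o
    p=np.linalg.solve(A,b);return p,[np.linalg.norm((np.eye(3)-np.outer(v,v))@(p-o)) for o,v in rs]
E
python3 - <<'E'
from h import *
C={}
for n in ["scene","top","wrist"]:
    st=ctrl.read_state();d=get_image(n);C[n]=cam(d,st)
Z=dict(guard_grip=108,bar_mid=130,ferrule=40,pointer=105,loupe_grip=12,lens=7,holder=0,stand=0,guard=40,loupe=0,cup=0,tray=0,calculator=0)
for t in Z:
    for n in C:
        for r in models.place_of(n,t)[:3]:
            print(t,n,np.round(r["uv"]),round(r["score"],2),np.round(atz(C[n],r["uv"],Z[t])))
E
```

```text
guard_grip scene [232. 248.] 0.65 [ 592. -123.  108.]
guard_grip top [388. 268.] 0.62 [ 507. -117.  108.]
guard_grip top [337. 215.] 0.56 [602. -25. 108.]
guard_grip top [315. 225.] 0.16 [583.  14. 108.]
bar_mid scene [132. 201.] 0.92 [ 468. -302.  130.]
bar_mid top [499. 287.] 0.68 [ 475. -304.  130.]
ferrule scene [286. 279.] 0.67 [600. -37.  40.]
ferrule top [339. 227.] 0.84 [596. -32.  40.]
pointer top [317. 223.] 0.54 [588.  11. 105.]
loupe_grip scene [456. 244.] 0.97 [498. 300.  12.]
loupe_grip top [165. 276.] 0.69 [500. 306.  12.]
loupe_grip top [167. 230.] 0.33 [592. 309.  12.]
lens scene [476. 278.] 0.71 [594. 310.   7.]
lens top [166. 228.] 0.57 [596. 313.   7.]
holder scene [288. 297.] 0.85 [601. -34.   0.]
holder scene [194. 368.] 0.26 [ 744. -188.    0.]
holder top [342. 232.] 0.94 [594. -38.   0.]
stand scene [145. 257.] 0.6 [ 467. -304.    0.]
stand scene [286. 280.] 0.37 [557. -35.   0.]
stand top [478. 297.] 0.85 [ 468. -306.    0.]
guard scene [233. 268.] 0.64 [ 563. -129.   40.]
guard scene [288. 288.] 0.56 [623. -35.  40.]
guard top [385. 267.] 0.95 [ 518. -120.   40.]
guard top [341. 231.] 0.79 [588. -35.  40.]
loupe scene [460. 247.] 0.66 [493. 313.   0.]
loupe top [167. 278.] 0.86 [497. 306.   0.]
cup scene [195. 364.] 0.78 [ 738. -186.    0.]
cup top [412. 163.] 0.65 [ 743. -182.   -0.]
tray scene [464. 350.] 0.9 [750. 236.   0.]
tray scene [284. 262.] 0.38 [506. -36.   0.]
tray top [212. 159.] 0.85 [746. 233.   0.]
calculator scene [300. 230.] 0.75 [409.   1.   0.]
calculator top [319. 325.] 0.68 [409.   4.   0.]
```

```bash
python3 - <<'E'
import cv2,numpy as np
a=cv2.imread("pics/scene0.png")[190:370,210:360]; b=cv2.imread("pics/top0.png")[130:290,280:420]
a=cv2.resize(a,(480,576),interpolation=cv2.INTER_CUBIC);cv2.imwrite("pics/c1.png",a)
cv2.imwrite("pics/c2.png",cv2.resize(b,(525,600),interpolation=cv2.INTER_CUBIC))
E
```

```text
(no output)
```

View pics/c1.png

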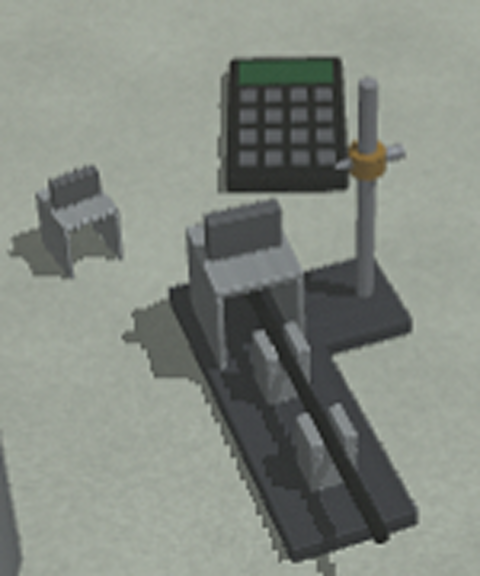

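View pics/c2.png

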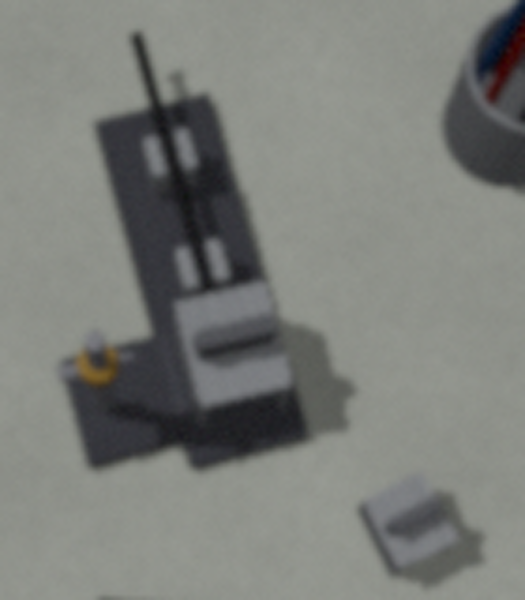

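```bash
cat > fit0.py <<'E'
from h import *
from scipy.optimize import least_squares
C={n:cam(get_image(n)) for n in ["scene","top"]}
H=[("scene",(185,0,40),(328.75,358.1)),("top",(185,0,40),(316.5,139.3)),("scene",(0,68,155),(325,215)),
("scene",(155,-33,12),(300.6,361)),("scene",(155,33,12),(340.3,351.6)),("top",(155,33,12),(306.7,162.5)),("top",(155,-33,12),(336,155.9)),
("top",(-45,33,12),(333.3,254.8)),("top",(-45,-33,12),(362.1,246.5)),("top",(-30,85,12),(305.3,254.5))]
def W(p,L):
    c,s=np.cos(p[2]),np.sin(p[2]);L=np.array(L,float);return np.array([p[0]+c*L[0]-s*L[1],p[1]+s*L[0]+c*L[1],L[2]])
def fun(p): return np.concatenate([proj(C[n],W(p,L))[0]-uv for n,L,uv in H])
r=least_squares(fun,[600,-34,.2],loss='soft_l1');print(np.round(r.x,3));print(np.round(fun(r.x).reshape(-1,2),1).tolist())
p=r.x
print("pointer",tri([ray(C["scene"],(317.8,241)),ray(C["top"],(313.3,225.2))]),"expected xy",W(p,(0,50,0)))
for n,uv in [("scene",(317.8,241)),("top",(313.3,225.2))]:
    print([ (z,np.round(proj(C[n],W(p,(0,50,z)))[0],1).tolist()) for z in (85,100,115,130)])
print("fin at",[(z,[np.round(proj(C[n],W(p,(0,0,z)))[0],1).tolist() for n in C]) for z in (75,80,85)])
# fin centre px: scene c1 (243,228), top c2 (240,335)
a=(210+243*.3125,190+228*.3125);b=(280+240*.26667,130+335*.26667);print(a,b,tri([ray(C["scene"],a),ray(C["top"],b)]))
E
python3 fit0.py
```

```text
[ 5.9836e+02 -3.6024e+01  2.8200e-01]
[[-0.3, -0.5], [0.0, 0.3], [-1.1, 0.1], [-0.3, 0.4], [-0.2, -2.6], [-1.7, -0.3], [-0.0, -1.7], [-2.2, -0.0], [1.1, -0.4], [-1.6, -0.1]]
pointer (array([583.59926934,  18.21845156, 106.03561466]), [np.float64(0.9877660770473582), np.float64(0.9877660770473765)]) expected xy [584.43152623  11.99698049   0.        ]
[(85, [313.5, 251.4]), (100, [313.5, 244.4]), (115, [313.5, 237.3]), (130, [313.6, 230.0])]
[(85, [316.3, 227.3]), (100, [316.2, 225.5]), (115, [316.1, 223.6]), (130, [316.0, 221.6])]
fin at [(75, [[285.7, 263.0], [342.1, 221.7]]), (80, [[285.6, 260.7], [342.2, 221.0]]), (85, [[285.5, 258.4], [342.3, 220.4]])]
(285.9375, 261.25) (344.0008, 219.33445) (array([601.42392341, -37.41395559,  81.38593647]), [np.float64(1.832473338191661), np.float64(1.8324733381916536)])
```

```bash
cat > d.py <<'E'
import sys
from h import *
# usage: d.py x y z yaw
def delta(t,yaw,roll=np.pi):
    s=ctrl.read_state();A=R.from_euler('xyz',s["tool_rot"]);B=R.from_euler('xyz',[roll,0,yaw])
    sh=A.inv().apply(np.array(t)-s["eef_pos"])/1000;rv=(A.inv()*B).as_rotvec()
    n=max(np.linalg.norm(sh)/.0625,np.degrees(np.linalg.norm(rv))/10.7)
    print("delta",np.round(sh,4).tolist(),np.round(rv,4).tolist(),"rows",round(n,1),"clock",s["clock"])
if __name__=="__main__":
    a=[float(x) for x in sys.argv[1:]];delta(a[:3],a[3])
E
python3 d.py 598 -36 260 0.282
```

```text
delta [-0.4318, -0.5579, -0.0287] [-0.0, -0.0, -1.5401] rows 11.3 clock 2.35
```

Request:
{"fn": "move_arm", "kwargs": {
  "moves": [
    [[-0.06,-0.08,-0.03,0,0,-0.2],[-0.432,-0.558,-0.029,0,0,-1.54],[-0.432,-0.558,-0.029,0,0,-1.54],[-0.432,-0.558,-0.029,0,0,-1.54],[-0.432,-0.558,-0.029,0,0,-1.54],[-0.432,-0.558,-0.029,0,0,-1.54],[-0.432,-0.558,-0.029,0,0,-1.54],[-0.432,-0.558,-0.029,0,0,-1.54],[-0.432,-0.558,-0.029,0,0,-1.54],[-0.432,-0.558,-0.029,0,0,-1.54],[-0.432,-0.558,-0.029,0,0,-1.54],[-0.432,-0.558,-0.029,0,0,-1.54],[-0.432,-0.558,-0.029,0,0,-1.54],[-0.432,-0.558,-0.029,0,0,-1.54],[-0.432,-0.558,-0.029,0,0,-1.54]]
  ],
  "jaw": 0.6
}}

```text
clock: 4.22
eef_pos: [597.3, -38.3, 260.3]
tool_rot: [3.14, 0.001, 0.279]
force: [-0.1, 0.9, 0.3]
width: 51.3
```

```bash
cat > w.py <<'E'
import sys,json
from h import *
s=ctrl.read_state();d=get_image("wrist");cv2.imwrite(f"pics/{sys.argv[1]}.png",d["color"]);c=cam(d,s)
json.dump({k:(v.tolist() if hasattr(v,"tolist") else v) for k,v in c.items()},open(f"pics/{sys.argv[1]}.json","w"))
print(s["clock"],np.round(s["eef_pos"],1),np.round(s["tool_rot"],3))
for t in sys.argv[2:]:
    for r in models.place_of("wrist",t)[:2]: print(t,np.round(r["uv"],1),round(r["score"],2))
E
python3 w.py w1 guard_grip ferrule pointer
```

```text
4.225 [597.3 -38.3 260.3] [3.14e+00 1.00e-03 2.79e-01]
guard_grip [323.9 219.1] 0.69
guard_grip [227.5 275.3] 0.55
ferrule [327.6 222.3] 0.66
pointer [324.3 164.7] 0.86
```

View pics/w1.png

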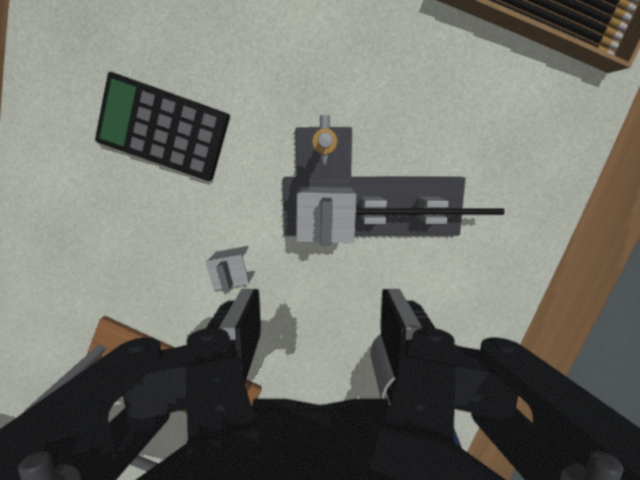

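```bash
cat > lc.py <<'E'
import json
from h import *
def load(n):
    c=json.load(open(f"pics/{n}.json"));c["R"]=np.array(c["R"]);c["o"]=np.array(c["o"]);return c
E
python3 - <<'E'
from lc import *
c=load("w1")
print("fin",atz(c,(325.5,221),80),"tip",[atz(c,(324.5,163),z) for z in (100,107,115)],"post",atz(c,(325,141),155),"penciltip",atz(c,(503,211.5),40))
print("base corners",atz(c,(465,178),12),atz(c,(461,236),12),atz(c,(285,235),12))
f=atz(c,(325.5,221),80);P=atz(c,(503,211.5),40);print("yaw from pencil/ferrule",np.arctan2(P[1]+36,P[0]-598.4))
print(proj(c,[[598.4,-36,80]]))
E
python3 d.py 598 -37 120 0.282
```

```text
fin [601.79507837 -35.70322749  80.        ] tip [array([586.03073612,  14.7003903 , 100.        ]), array([585.88450277,  14.93049062, 107.        ]), array([585.71737894,  15.19346241, 115.        ])] post [581.21454977  30.38919129 155.        ] penciltip [778.18807946  17.13295247  40.        ]
base corners [738.64761323  38.90351066  12.        ] [758.49017626 -22.72912799  12.        ] [567.14844076 -76.34414622  12.        ]
yaw from pencil/ferrule 0.2873517763150526
[[321.85674294 220.30516479]]
delta [0.0001, 0.0003, 0.1405] [0.0004, 0.0, -0.0015] rows 2.2 clock 4.425
```

```bash
python3 -c "
import cv2
a=cv2.imread('pics/w1.png')[100:260,270:480];cv2.imwrite('pics/c3.png',cv2.resize(a,None,fx=3.7,fy=3.7,interpolation=cv2.INTER_CUBIC))"
```

```text
(no output)
```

View pics/c3.png

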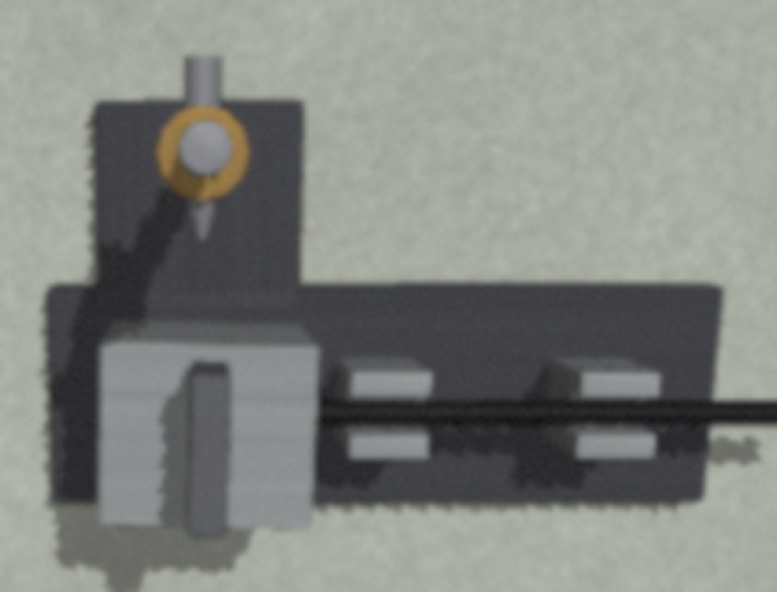

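Request:
{"fn": "move_arm", "kwargs": {
  "moves": [
    [[0.0032,-0.0015,0.06,0,0,0],[0.0032,-0.0015,0.12,0,0,0],[0.0032,-0.0015,0.155,0,0,0],[0.0032,-0.0015,0.175,0,0,0],[0.0032,-0.0015,0.19,0,0,0],[0.0032,-0.0015,0.19,0,0,0]]
  ]
}}

```text
clock: 5.18
eef_pos: [600.2, -33.5, 69.6]
tool_rot: [-3.141, 0.001, 0.282]
force: [-0.1, 0.3, 0.8]
width: 51.1
```

```bash
python3 w.py w2
```

```text
5.175 [600.2 -33.5  69.6] [-3.141e+00  1.000e-03  2.820e-01]
```

View pics/w2.png

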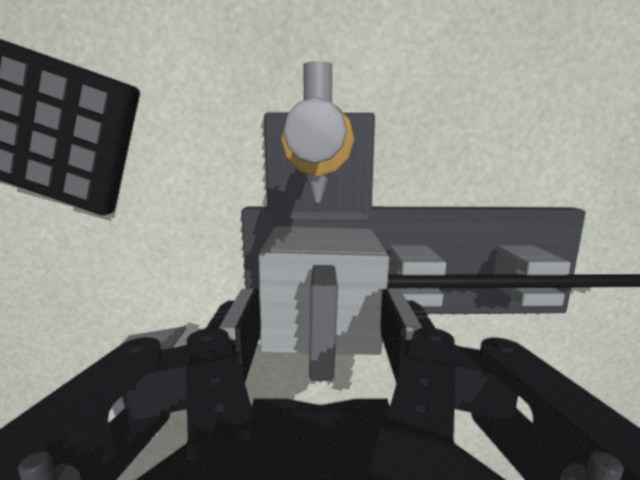

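The fin (322,320) sits centred between the pads, and the fingertips are beside it just above the plate. I'll close and lift.

Request:
{"fn": "move_arm", "kwargs": {
  "moves": [
    [[0,0,0,0,0,0],[0,0,0,0,0,0],[0,0,0,0,0,0],[0,0,0,0,0,0],[0,0,0,0,0,0],[0,0,0,0,0,0]]
  ],
  "jaw": 0.0
}}

```text
clock: 5.98
eef_pos: [601.5, -33.4, 71.3]
tool_rot: [3.141, -0.002, 0.282]
force: [-0.6, 0.1, 6.2]
width: 8.8
```

```bash
python3 - <<'E'
from lc import *
# pointer/post triangulation from w1,w2
a,b=load("w1"),load("w2")
print("tip",tri([ray(a,(324.7,164)),ray(b,(318.5,202))]))
for z in (95,105,115,125): print(z,proj(a,[[585,13.5,z]]),proj(b,[[585,13.5,z]]))
E
```

```text
tip (array([586.29376182,  14.07428635, 103.17025647]), [np.float64(0.05104308331212075), np.float64(0.05104308331200651)])
95 [[322.86089925 163.83081272]] [[314.50405635 199.04524633]]
105 [[322.94063378 164.32750551]] [[313.94761317 203.53885414]]
115 [[323.0258678  164.85847157]] [[313.28036658 208.92861639]]
125 [[323.11719053 165.4273848 ]] [[312.46560528 215.51194347]]
```

Request:
{"fn": "move_arm", "kwargs": {
  "moves": [
    [[0,0,-0.03,0,0,0],[0,0,-0.08,0,0,0],[0,0,-0.13,0,0,0],[0,0,-0.17,0,0,0],[0,0,-0.18,0,0,0]]
  ]
}}

```text
clock: 6.6
eef_pos: [601.9, -33.2, 252.8]
tool_rot: [3.14, -0.004, 0.282]
force: [0.5, -0.4, -2.4]
width: 8.7
```

```bash
python3 - <<'E'
from h import *
for n in ["scene","top"]:
    cv2.imwrite(f"pics/{n}1.png",get_image(n)["color"])
a=cv2.imread("pics/scene1.png")[150:330,90:300];cv2.imwrite("pics/c4.png",cv2.resize(a,None,fx=3.3,fy=3.3,interpolation=cv2.INTER_CUBIC))
a=cv2.imread("pics/top1.png")[215:375,380:560];cv2.imwrite("pics/c5.png",cv2.resize(a,None,fx=3.7,fy=3.7,interpolation=cv2.INTER_CUBIC))
E
```

```text
(no output)
```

View pics/c4.png

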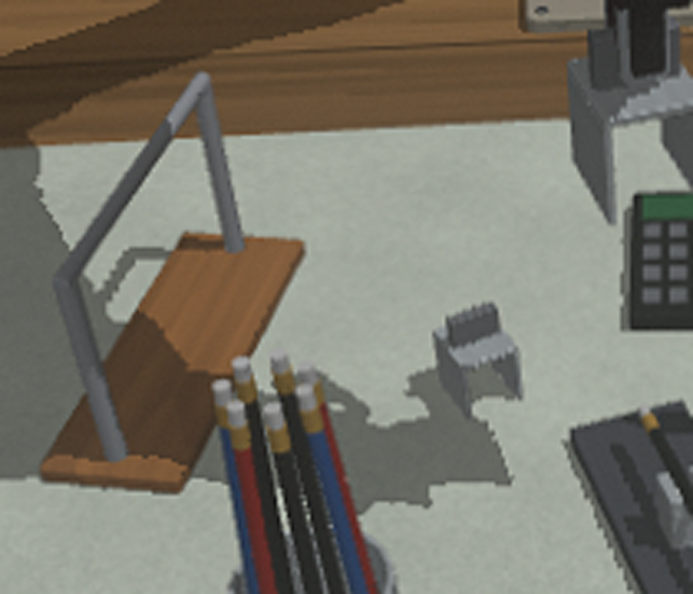

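View pics/c5.png

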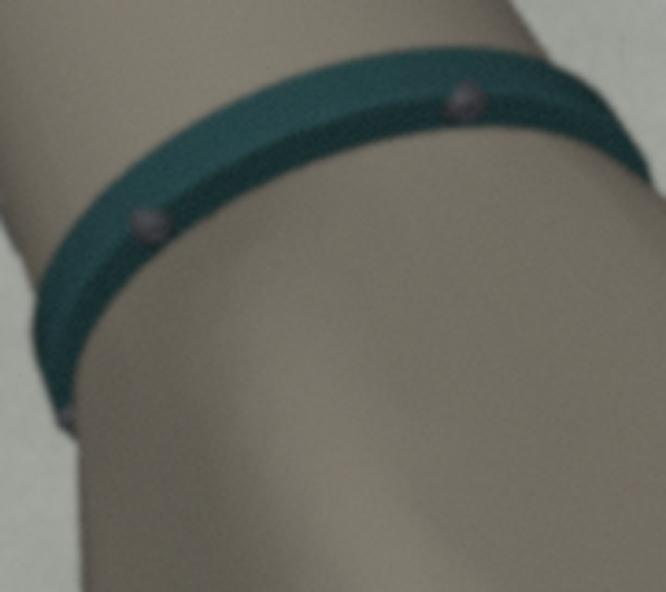

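```bash
python3 -c "
import cv2
a=cv2.imread('pics/top0.png')[215:375,430:560];cv2.imwrite('pics/c5.png',cv2.resize(a,None,fx=3.7,fy=3.7,interpolation=cv2.INTER_CUBIC))"
```

```text
(no output)
```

View pics/c5.png

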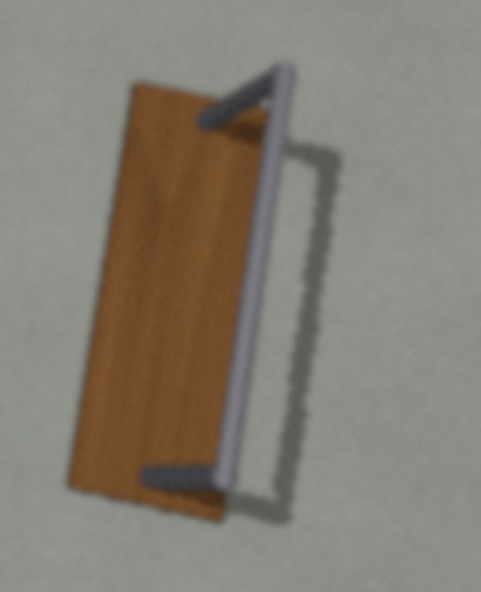

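```bash
python3 - <<'E'
from h import *
from scipy.optimize import least_squares
C={n:cam(get_image(n)) for n in ["scene","top"]}
t=lambda u,v:(430+u/3.7,215+v/3.7)
s=lambda u,v:(90+u/3.3,150+v/3.3)
H=[("top",(100,0,130),t(284,66)),("top",(-100,0,130),t(223,486)),("top",(110,40,12),t(137,83)),("top",(-110,40,12),t(68,487)),("top",(-110,-40,12),t(222,520)),
("scene",(-100,0,130),s(203,80)),("scene",(100,0,130),s(63,280)),("scene",(-110,40,12),s(303,243)),("scene",(-110,-40,12),s(184,236)),("scene",(110,-40,12),s(45,466)),("scene",(110,40,12),s(180,482))]
def W(p,L):
    c,s=np.cos(p[2]),np.sin(p[2]);L=np.array(L,float);return np.array([p[0]+c*L[0]-s*L[1],p[1]+s*L[0]+c*L[1],L[2]])
def fun(p,n=None): return np.concatenate([proj(C[m],W(p,L))[0]-uv for m,L,uv in H if n in (None,m)])
for n in (None,"top","scene"):
    r=least_squares(fun,[470,-304,-.1],loss='soft_l1',args=(n,));print(n,np.round(r.x,3),np.round(fun(r.x,n).reshape(-1,2),1).tolist())
E
```

```text
None [ 4.72358e+02 -3.01330e+02 -2.00000e-01] [[-0.5, -0.7], [-0.5, 0.3], [-1.3, -1.6], [-0.4, 0.2], [0.1, 0.8], [-0.2, -0.6], [-0.5, 1.6], [0.3, -2.0], [-0.5, -2.2], [-2.5, 0.5], [-0.3, -0.8]]
top [ 4.72127e+02 -3.02364e+02 -2.06000e-01] [[0.4, -0.5], [-0.2, 0.3], [-0.4, -1.5], [-0.2, 0.1], [0.3, 0.9]]
scene [ 4.73794e+02 -3.00282e+02 -1.97000e-01] [[0.1, -0.3], [0.1, 2.1], [0.6, -1.7], [-0.3, -1.8], [-1.9, 1.0], [0.4, -0.3]]
```

```bash
python3 d.py 472.5 -300 220 -0.2
```

```text
delta [-0.196, 0.2205, 0.029] [0.0001, 0.0032, 0.482] rows 4.7 clock 6.8
```

Request:
{"fn": "move_arm", "kwargs": {
  "moves": [
    [[-0.03,0.034,0,0,0.003,0.08],[-0.07,0.08,0,0,0.003,0.18],[-0.11,0.125,0,0,0.003,0.28],[-0.15,0.17,0,0,0.003,0.38],[-0.18,0.205,0,0,0.003,0.45],[-0.196,0.2205,0.01,0,0.003,0.482],[-0.196,0.2205,0.029,0,0.003,0.482],[-0.196,0.2205,0.029,0,0.003,0.482]]
  ]
}}

```text
clock: 7.8
eef_pos: [472.5, -297.7, 218.6]
tool_rot: [-3.138, 0.002, -0.198]
force: [0.3, -0.2, -0.8]
width: 8.8
```

```bash
python3 w.py w3 bar_mid; python3 d.py 472.5 -300 146 -0.2
```

```text
7.8 [ 472.5 -297.7  218.6] [-3.138e+00  2.000e-03 -1.980e-01]
bar_mid [321.5 317.8] 0.47
delta [-0.0014, 0.0022, 0.0746] [-0.0022, -0.0017, 0.0022] rows 1.2 clock 7.9
```

View pics/w3.png

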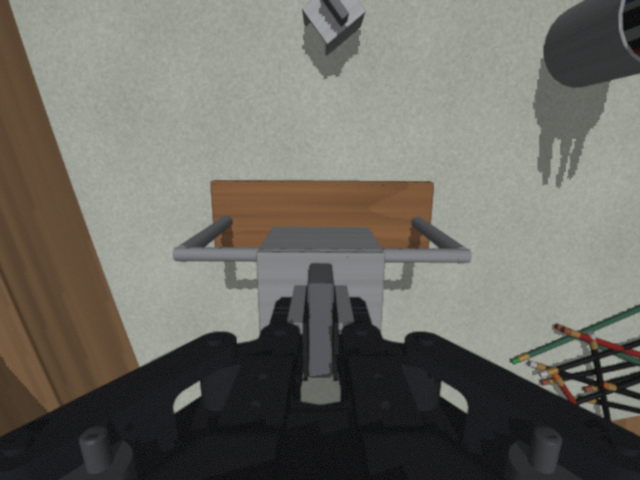

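```bash
python3 - <<'E'
from lc import *
c=load("w3");a,b=atz(c,(181,254),130),atz(c,(465,256.5),130);print(a,b,(a+b)/2,np.arctan2(*(b-a)[1::-1]))
print(proj(c,[[472.5,-301.5,130]]))
# fin: far (top in image) end of fin top at z=TCP+8.7+13
z=218.6+21.7
print("fin end near cam",atz(c,(320,264),z),"other",atz(c,(320,377),z))
E
```

```text
[ 379.9557728  -281.72694849  130.        ] [ 568.20246763 -321.31407545  130.        ] [ 474.07912022 -301.52051197  130.        ] -0.20727364030510476
[[320.77809756 255.72055985]]
fin end near cam [ 478.07598023 -272.31914412  240.3       ] other [ 468.97792205 -317.50450119  240.3       ]
```

Request:
{"fn": "move_arm", "kwargs": {
  "moves": [
    [[0,0.0035,0.01,-0.002,0,0],[0,0.0035,0.035,-0.002,0,0],[0,0.0035,0.055,-0.002,0,0],[0,0.0035,0.067,-0.002,0,0],[0,0.0035,0.072,-0.002,0,0],[0,0.0035,0.072,-0.002,0,0]]
  ]
}}

```text
clock: 8.65
eef_pos: [473.6, -303.2, 149.4]
tool_rot: [3.14, -0.003, -0.2]
force: [-0.1, 0.8, -1.9]
width: 8.6
```

```bash
python3 w.py w4; python3 - <<'E'
from h import *
a=get_image("scene")["color"][120:320,80:300];cv2.imwrite("pics/c6.png",cv2.resize(a,None,fx=3,fy=3,interpolation=cv2.INTER_CUBIC))
E
```

```text
8.65 [ 473.6 -303.2  149.4] [ 3.14e+00 -3.00e-03 -2.00e-01]
```

View pics/c6.png

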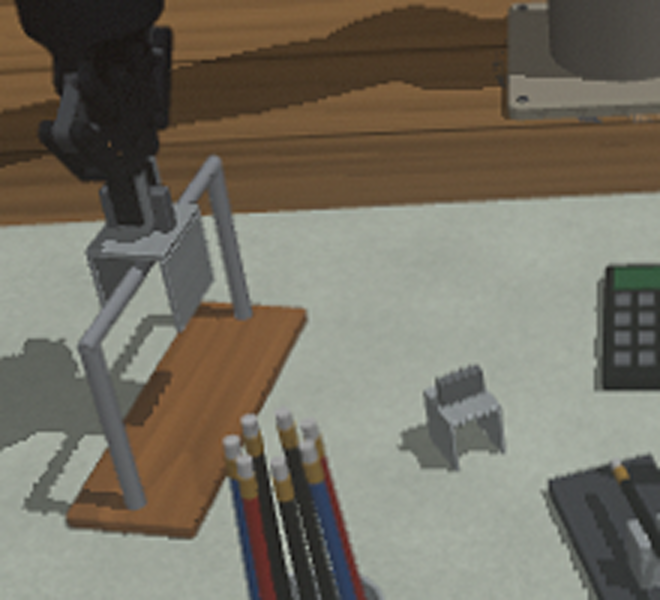

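View pics/w4.png

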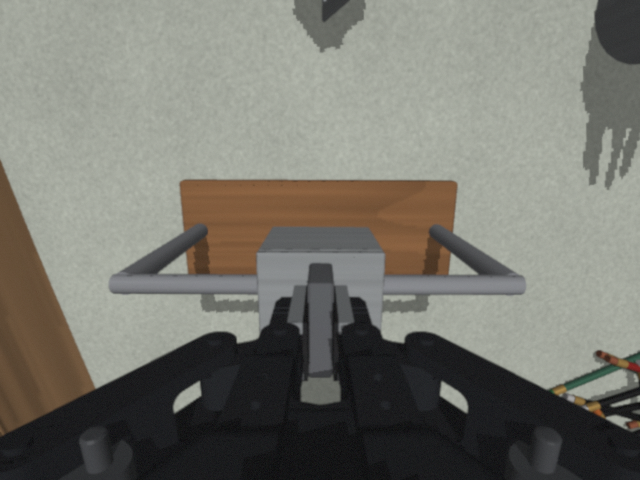

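The guard straddles the bar, with the bar passing between its walls in both views. I'll lower about 5 mm and release.

Request:
{"fn": "move_arm", "kwargs": {
  "moves": [
    [[0,0,0.002,0,0.003,0],[0,0,0.004,0,0.003,0],[0,0,0.005,0,0.003,0],[0,0,0.005,0,0.003,0]]
  ]
}}

```text
clock: 9.25
eef_pos: [473.3, -303.2, 144.4]
tool_rot: [3.14, -0.006, -0.2]
force: [0.1, -0.8, 0.2]
width: 9.1
```

Request:
{"fn": "move_arm", "kwargs": {
  "moves": [
    [[0,0,0,0,0,0],[0,0,0,0,0,0],[0,0,-0.001,0,0,0],[0,0,-0.003,0,0,0],[0,0,-0.005,0,0,0],[0,0,-0.005,0,0,0]]
  ],
  "jaw": 0.45
}}

```text
clock: 10.0
eef_pos: [473.5, -303.3, 149.6]
tool_rot: [3.14, -0.006, -0.2]
force: [0.1, -0.3, 0.2]
width: 38.1
```

```bash
python3 w.py w5
```

```text
10.0 [ 473.5 -303.3  149.6] [ 3.14  -0.006 -0.2  ]
```

View pics/w5.png

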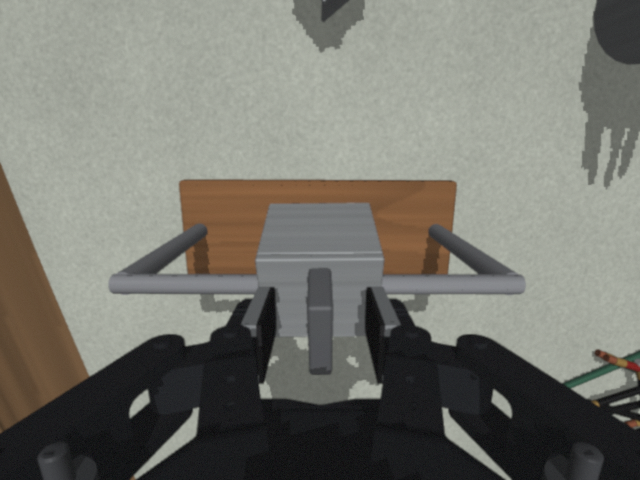

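```bash
python3 -c "
import cv2
a=cv2.imread('pics/w5.png')[190:385,230:410];cv2.imwrite('pics/c7.png',cv2.resize(a,None,fx=3,fy=3,interpolation=cv2.INTER_CUBIC))
from h import *
a=get_image('scene')['color'][120:320,80:240];cv2.imwrite('pics/c8.png',cv2.resize(a,None,fx=3,fy=3,interpolation=cv2.INTER_CUBIC))
"
```

```text
(no output)
```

View pics/c7.png

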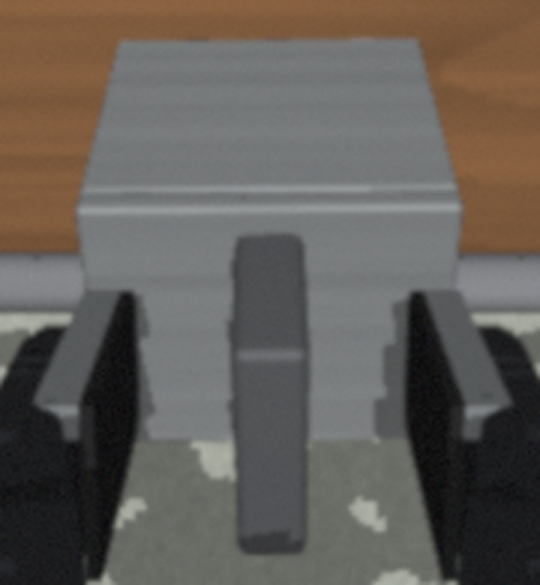

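View pics/c8.png

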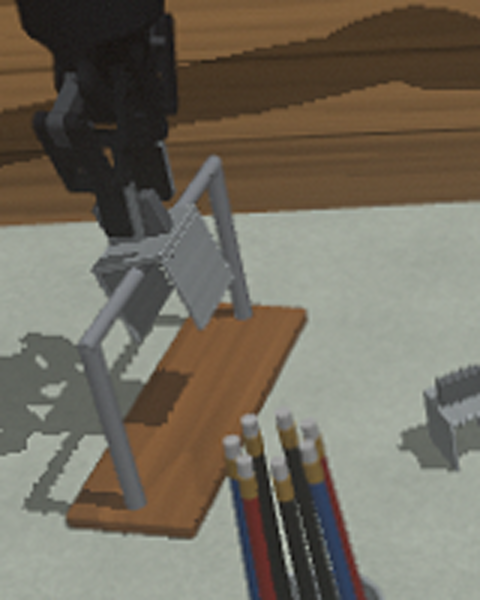

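```bash
cat > gfit.py <<'E'
from lc import *
from scipy.optimize import least_squares
def gf(c,pts,bar=(473.3,-301.5,130),byaw=-.203):
    # p: x(along), y, z in bar frame of guard_grip, tilt about x, yaw
    B=R.from_euler('z',byaw)
    def w(p,L): return B.apply(R.from_euler('xyz',[p[3],0,p[4]]).apply(np.array(L)-[0,0,68])+p[:3])+bar
    def fun(p): return np.concatenate([proj(c,w(p,L))[0]-uv for L,uv in pts])
    r=least_squares(fun,[0,0,23,0,0],loss='soft_l1');print("x y z tilt yaw",np.round(r.x,3));print(np.round(fun(r.x).reshape(-1,2),1).tolist())
if __name__=="__main__":
    t=lambda u,v:(230+u/3,190+v/3)
    gf(load("w5"),[((-28,24,0),t(120,40)),((28,24,0),t(417,38)),((-28,24,55),t(80,208)),((28,24,55),t(461,206)),((-5,20,81),t(236,353)),((5,20,81),t(304,353)),((-5,-20,81),t(238,550)),((5,-20,81),t(303,550)),((-5,20,55),t(236,236)),((5,20,55),t(302,236))])
E
python3 gfit.py; python3 w.py w6
```

```text
x y z tilt yaw [ 9.9600e-01 -1.0270e+01  1.6189e+01  3.2100e-01  3.0000e-03]
[[0.1, -0.1], [-0.5, 0.4], [-0.4, 0.7], [-0.2, 1.0], [-1.2, 0.2], [2.0, 0.1], [-0.2, -0.0], [0.4, -0.2], [0.1, -1.5], [0.5, -1.6]]
10.1 [ 473.3 -303.2  149.3] [ 3.14  -0.006 -0.2  ]
```

```bash
python3 - <<'E'
import cv2,numpy as np
a=cv2.imread("pics/w5.png").astype(float);b=cv2.imread("pics/w6.png").astype(float)
print(np.abs(a-b)[190:380,240:400].mean(),np.abs(a-b).max())
E
```

```text
3.9630043859649122 65.0
```

Request:
{"fn": "move_arm", "kwargs": {
  "moves": [
    [[0,0,0,0,0,0],[0,0,0,0,0,0],[0,0,0,0,0,0],[0,0,0,0,0,0]]
  ]
}}

```text
clock: 10.65
eef_pos: [473.3, -303.1, 149.3]
tool_rot: [3.14, -0.006, -0.2]
force: [0.4, -0.1, 0.2]
width: 38.3
```

```bash
python3 w.py w7;python3 -c "
import cv2
a=cv2.imread('pics/w7.png')[190:385,230:410];cv2.imwrite('pics/c9.png',cv2.resize(a,None,fx=3,fy=3,interpolation=cv2.INTER_CUBIC))
"
```

```text
10.65 [ 473.3 -303.1  149.3] [ 3.14  -0.006 -0.2  ]
```

View pics/c9.png

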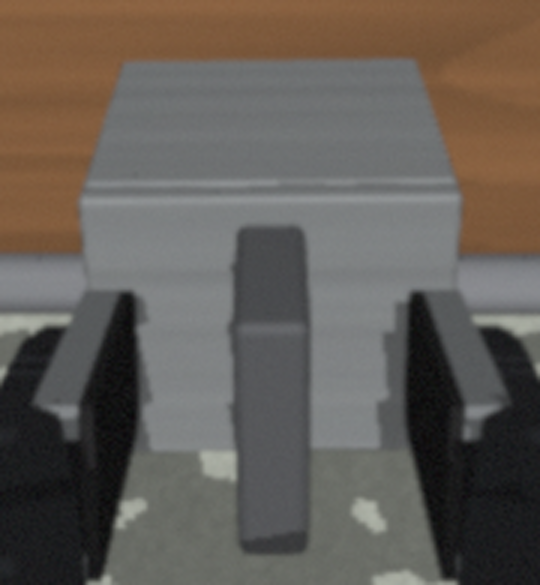

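```bash
python3 - <<'E'
from gfit import *
t=lambda u,v:(230+u/3,190+v/3)
gf(load("w7"),[((-28,24,0),t(122,62)),((28,24,0),t(416,60)),((-28,24,55),t(82,193)),((28,24,55),t(460,193)),((-5,20,81),t(236,325)),((5,20,81),t(304,325)),((-5,-20,81),t(238,550)),((5,-20,81),t(303,550)),((-5,20,55),t(236,229)),((5,20,55),t(302,229))])
E
```

```text
x y z tilt yaw [ 8.0500e-01 -8.3580e+00  1.7276e+01  2.1100e-01  3.0000e-03]
[[0.5, -0.3], [-1.0, 0.3], [-0.5, 2.1], [-0.2, 1.9], [-1.3, 0.1], [2.1, -0.0], [-0.5, 0.0], [0.7, -0.0], [0.2, -2.2], [0.5, -2.2]]
```

Request:
{"fn": "move_arm", "kwargs": {
  "moves": [
    [[0,0.003,0.004,0,0.006,0],[0,0.003,0.004,0,0.006,0],[0,0.003,0.004,0,0.006,0],[0,0.003,0.004,0,0.006,0],[0,0.003,0.004,0,0.006,0],[0,0.003,-0.006,0,0.006,0],[0,0.003,-0.016,0,0.006,0],[0,0.003,-0.016,0,0.006,0]]
  ],
  "jaw": 0.0
}}

```text
clock: 11.7
eef_pos: [473.5, -306.5, 166.7]
tool_rot: [3.139, -0.014, -0.2]
force: [0.1, -0.5, -0.8]
width: 8.6
```

```bash
python3 w.py w8;python3 -c "
import cv2
a=cv2.imread('pics/w8.png')[190:425,210:430];cv2.imwrite('pics/c10.png',cv2.resize(a,None,fx=2.5,fy=2.5,interpolation=cv2.INTER_CUBIC))
"
```

```text
11.7 [ 473.5 -306.5  166.7] [ 3.139 -0.014 -0.2  ]
```

View pics/c10.png

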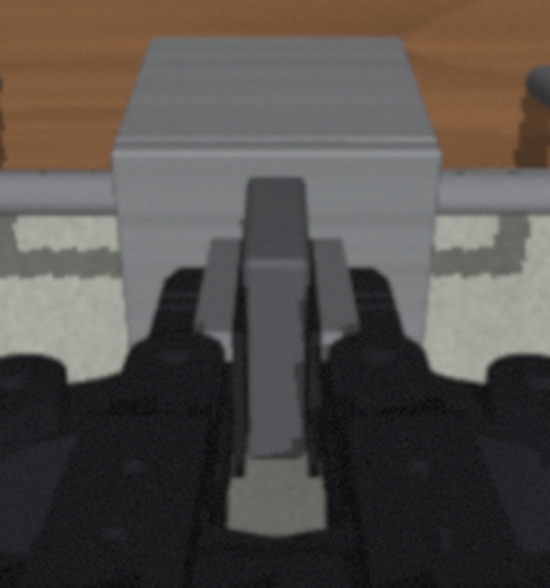

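```bash
python3 - <<'E'
from gfit import *
t=lambda u,v:(210+u/2.5,190+v/2.5)
gf(load("w8"),[((-28,24,0),t(151,38)),((28,24,0),t(404,38)),((-28,24,55),t(113,153)),((28,24,55),t(440,153)),((-5,20,81),t(246,262)),((5,20,81),t(307,262)),((-5,-20,81),t(247,457)),((5,-20,81),t(303,457)),((-5,20,55),t(246,180)),((5,20,55),t(305,180))])
c=load("w8")
print(R.from_euler('z',.203).apply(np.array([473.5,-306.5,166.7])-[473.3,-301.5,130]))
E
```

```text
x y z tilt yaw [ 1.6580e+00 -8.2580e+00  3.9104e+01  2.1500e-01 -7.0000e-03]
[[-0.7, -0.2], [-2.9, 0.6], [-0.0, 0.3], [-0.2, 1.0], [-0.4, 0.2], [2.3, 0.3], [-0.5, -0.0], [0.7, -0.0], [0.6, -2.1], [0.1, -2.0]]
[ 1.20393639 -4.85700908 36.7       ]
```

Request:
{"fn": "move_arm", "kwargs": {
  "moves": [
    [[0,-0.003,0,-0.07,-0.006,0],[0,-0.006,0,-0.15,-0.006,0],[0,-0.0077,0,-0.215,-0.006,0],[0,-0.0077,0.006,-0.215,-0.006,0],[0,-0.0077,0.01,-0.215,-0.006,0],[0,-0.0077,0.01,-0.215,-0.006,0]]
  ]
}}

```text
clock: 12.5
eef_pos: [473.4, -299.5, 154.8]
tool_rot: [2.926, -0.005, -0.203]
force: [0.3, -0.6, -1.8]
width: 8.7
```

```bash
python3 w.py w9;python3 -c "
import cv2
a=cv2.imread('pics/w9.png')[190:425,210:430];cv2.imwrite('pics/c11.png',cv2.resize(a,None,fx=2.5,fy=2.5,interpolation=cv2.INTER_CUBIC))
"
```

```text
12.5 [ 473.4 -299.5  154.8] [ 2.926 -0.005 -0.203]
```

View pics/c11.png

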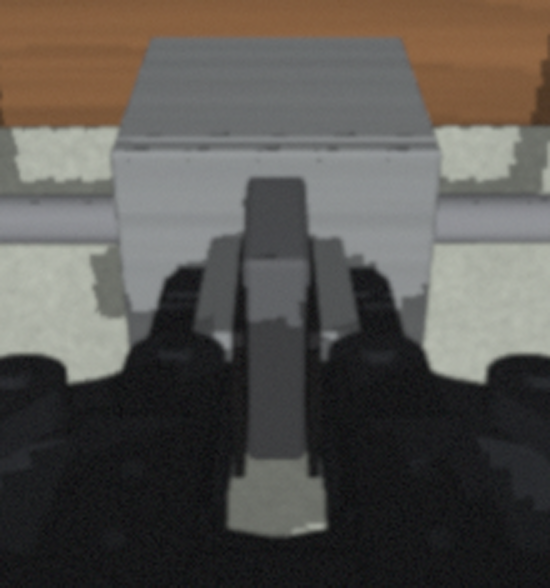

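```bash
python3 - <<'E'
from gfit import *
t=lambda u,v:(210+u/2.5,190+v/2.5)
c=load("w9")
gf(c,[((-28,24,0),t(151,38)),((28,24,0),t(404,38)),((-28,24,55),t(113,150)),((28,24,55),t(440,150)),((-5,20,81),t(246,259)),((5,20,81),t(307,259)),((-5,-20,81),t(247,458)),((5,-20,81),t(303,458)),((-5,20,55),t(246,178)),((5,20,55),t(305,178))])
for u in (t(60,219),t(490,219)):print(R.from_euler('z',.203).apply(atz(c,u,130)-[473.3,-301.5,130]))
E
```

```text
x y z tilt yaw [ 2.4500e-01  2.7100e-01  2.8727e+01 -9.0000e-03 -7.0000e-03]
[[-0.2, -0.0], [-2.1, 0.4], [-0.4, 0.7], [0.2, 1.2], [-1.1, 0.2], [1.9, 0.3], [-0.5, -0.2], [1.0, -0.2], [0.5, -2.1], [0.1, -2.0]]
[-42.31052309   0.93185318   0.        ]
[42.90978601  0.63243978  0.        ]
```

Request:
{"fn": "move_arm", "kwargs": {
  "moves": [
    [[0,-0.0008,0.003,0,0,0],[0,-0.0014,0.0048,0,0,0],[0,-0.0018,0.0058,0,0,0],[0,-0.0018,0.0058,0,0,0],[0,-0.0018,0.0058,0,0,0]]
  ]
}}

```text
clock: 13.18
eef_pos: [474.5, -298.0, 149.3]
tool_rot: [2.925, -0.006, -0.201]
force: [0.4, -0.1, -1.2]
width: 8.7
```

Request:
{"fn": "move_arm", "kwargs": {
  "moves": [
    [[0,0,0,0,0,0],[0,0,0,0,0,0],[0,0,0,0,0,0],[0,0,0,0,0,0],[0,0,0,0,0,0],[0,0,0,0,0,0]]
  ],
  "jaw": 0.4
}}

```text
clock: 13.92
eef_pos: [474.4, -298.0, 149.2]
tool_rot: [2.925, -0.006, -0.201]
force: [-0.8, 0.0, 0.1]
width: 34.0
```

```bash
python3 w.py w10;python3 -c "
import cv2
a=cv2.imread('pics/w10.png')[190:425,210:430];cv2.imwrite('pics/c12.png',cv2.resize(a,None,fx=2.5,fy=2.5,interpolation=cv2.INTER_CUBIC))
"
```

```text
13.925 [ 474.4 -298.   149.2] [ 2.925 -0.006 -0.201]
```

View pics/c12.png

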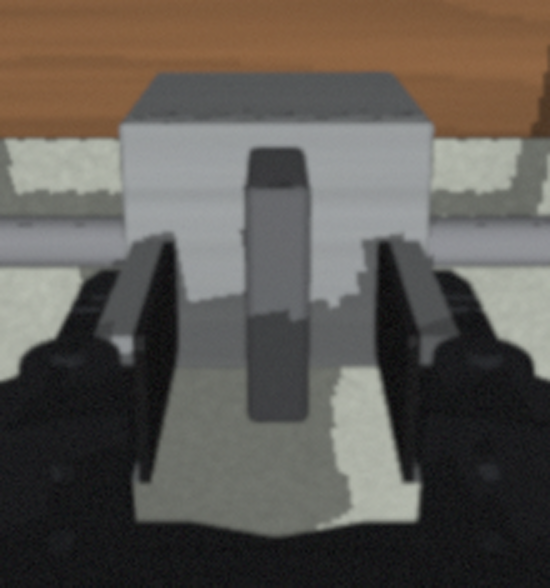

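```bash
cat > g2.py <<'E'
from gfit import *
t=lambda u,v:(210+u/2.5,190+v/2.5)
c=load("w10")
gf(c,[((-28,24,0),t(157,74)),((28,24,0),t(395,74)),((-28,24,55),t(120,124)),((28,24,55),t(433,124)),((-5,20,81),t(246,186)),((5,20,81),t(309,186)),((-5,-20,81),t(248,421)),((5,-20,81),t(307,421)),((-5,20,55),t(246,149)),((5,20,55),t(305,149))])
E
python3 g2.py
```

```text
x y z tilt yaw [ 1.045  6.177 18.629 -0.245  0.   ]
[[0.3, 0.2], [-1.5, 0.1], [0.2, 0.1], [-0.4, -0.0], [-0.4, 0.3], [0.6, 0.3], [-0.4, 0.3], [0.5, 0.2], [1.1, -1.3], [-0.4, -1.3]]
```

Request:
{"fn": "move_arm", "kwargs": {
  "moves": [
    [[0,0.0021,-0.0098,0,0,0],[0,0.0042,-0.0195,0,0,0],[0,0.0064,-0.029,0,0,0],[0,0.0086,-0.039,0,0,0],[0,0.0086,-0.039,0.1,0,0],[0,0.0086,-0.039,0.215,0,0],[0,0.0086,-0.039,0.215,0,0]]
  ]
}}

```text
clock: 14.85
eef_pos: [472.8, -301.6, 189.6]
tool_rot: [3.139, -0.006, -0.207]
force: [-0.1, -0.5, 0.6]
width: 34.0
```

```bash
python3 w.py w11;python3 -c "
import cv2
a=cv2.imread('pics/w11.png')[190:425,210:430];cv2.imwrite('pics/c13.png',cv2.resize(a,None,fx=2.5,fy=2.5,interpolation=cv2.INTER_CUBIC))
from h import *
a=get_image('scene')['color'][120:320,80:240];cv2.imwrite('pics/c14.png',cv2.resize(a,None,fx=3,fy=3,interpolation=cv2.INTER_CUBIC))
"
```

```text
14.85 [ 472.8 -301.6  189.6] [ 3.139 -0.006 -0.207]
```

View pics/c13.png

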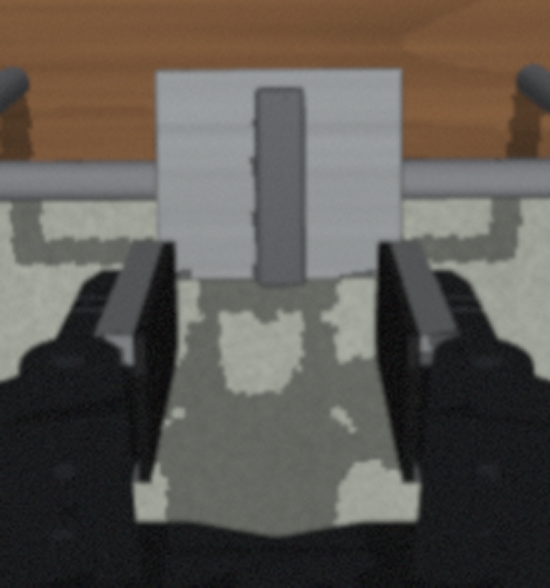

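View pics/c14.png

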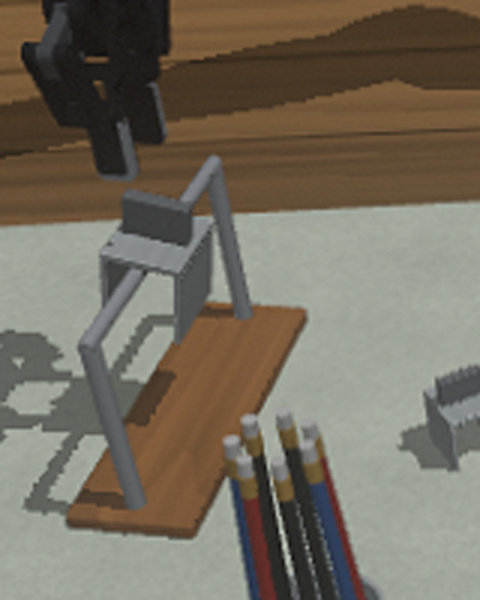

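Request:
{"fn": "move_arm", "kwargs": {
  "moves": [
    [[0,0,0,0,0,0],[0,0,0,0,0,0],[0,0,0,0,0,0]]
  ]
}}

```text
clock: 15.32
eef_pos: [474.5, -297.2, 189.2]
tool_rot: [3.14, -0.006, -0.199]
force: [0.6, 0.4, 0.6]
width: 34.1
```

```bash
python3 w.py w12;python3 -c "
import cv2
a=cv2.imread('pics/w12.png')[190:425,210:430];cv2.imwrite('pics/c15.png',cv2.resize(a,None,fx=2.5,fy=2.5,interpolation=cv2.INTER_CUBIC))
"
python3 - <<'E'
from gfit import *
t=lambda u,v:(210+u/2.5,190+v/2.5)
c=load("w11")
gf(c,[((-28,24,55),t(156,70)),((28,24,55),t(402,69)),((-28,-24,55),t(158,280)),((28,-24,55),t(400,278)),((-5,20,81),t(256,88)),((5,20,81),t(304,88)),((-5,-20,81),t(257,286)),((5,-20,81),t(305,286))])
E
```

```text
15.325 [ 474.5 -297.2  189.2] [ 3.14  -0.006 -0.199]
x y z tilt yaw [ 1.2430e+00  6.2690e+00  1.8652e+01 -2.0900e-01 -2.0000e-03]
[[-0.1, 0.2], [-0.2, 0.3], [0.1, -0.4], [0.2, -0.1], [-0.4, -0.1], [0.5, -0.2], [-0.4, 0.2], [0.3, 0.1]]
```

View pics/c15.png

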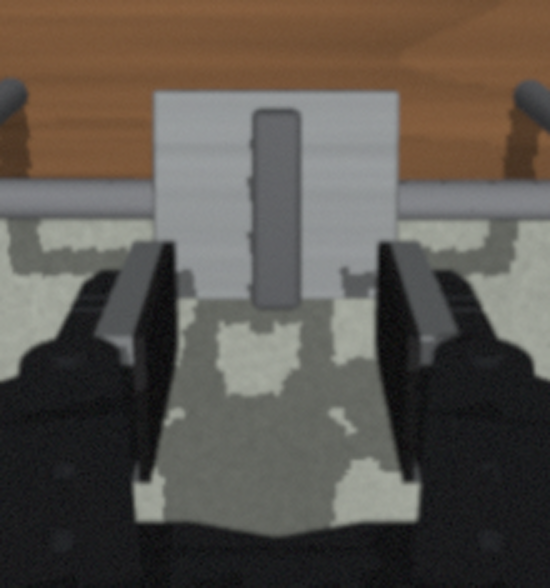

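```bash
python3 - <<'E'
from gfit import *
t=lambda u,v:(210+u/2.5,190+v/2.5)
c=load("w12")
gf(c,[((-28,24,55),t(154,92)),((28,24,55),t(399,92)),((-28,-24,55),t(156,298)),((28,-24,55),t(398,298)),((-5,20,81),t(252,110)),((5,20,81),t(300,110)),((-5,-20,81),t(254,308)),((5,-20,81),t(300,308))])
for u in (t(60,200),t(490,200)):print(R.from_euler('z',.203).apply(atz(c,u,130)-[473.3,-301.5,130]))
E
```

```text
x y z tilt yaw [ 1.337e+00  6.277e+00  1.845e+01 -2.210e-01  5.000e-03]
[[-0.0, -0.1], [-0.5, -0.3], [-0.1, 0.4], [-0.4, 0.0], [-0.0, 0.1], [0.7, 0.1], [-0.5, -0.1], [0.8, -0.1]]
[-50.0296404   0.2494907   0.       ]
[52.42274432  0.41709012  0.        ]
```

```bash
python3 - <<'E'
from h import *
s=ctrl.read_state();d=get_image("scene");cv2.imwrite("pics/sA.png",d["color"])
E
python3 d.py 495 300 220 1.66
```

```text
delta [-0.0982, -0.5897, -0.0322] [0.0065, -0.0027, -1.8598] rows 10.0 clock 15.425
```

Request:
{"fn": "move_arm", "kwargs": {
  "moves": [
    [[0,0,-0.03,0,0,0],[0,0,-0.06,0,0,0],[-0.01,-0.06,-0.06,0,0,-0.18],[-0.02,-0.12,-0.06,0,0,-0.36],[-0.03,-0.18,-0.06,0,0,-0.54],[-0.04,-0.24,-0.06,0,0,-0.72],[-0.05,-0.3,-0.06,0,0,-0.9],[-0.06,-0.36,-0.06,0,0,-1.08],[-0.07,-0.42,-0.06,0,0,-1.26],[-0.08,-0.48,-0.06,0,0,-1.44],[-0.09,-0.54,-0.05,0,0,-1.62],[-0.098,-0.59,-0.032,0.0065,-0.0027,-1.8],[-0.098,-0.59,-0.032,0.0065,-0.0027,-1.86],[-0.098,-0.59,-0.032,0.0065,-0.0027,-1.86],[-0.098,-0.59,-0.032,0.0065,-0.0027,-1.86]]
  ],
  "jaw": 0.6
}}

```text
clock: 17.3
eef_pos: [495.9, 298.9, 220.0]
tool_rot: [3.141, 0.0, 1.657]
force: [-0.4, 1.1, 0.3]
width: 51.2
```

```bash
python3 w.py w13 loupe_grip lens; python3 - <<'E'
from h import *
d=get_image("scene");cv2.imwrite("pics/sB.png",d["color"])
a=cv2.imread("pics/sA.png")[150:250,90:180];b=d["color"][150:250,90:180]
cv2.imwrite("pics/c16.png",cv2.resize(np.hstack([a,b]),None,fx=4,fy=4,interpolation=cv2.INTER_CUBIC))
E
```

```text
17.3 [495.9 298.9 220. ] [3.141 0.    1.657]
loupe_grip [327.6 219.6] 0.98
lens [329.7 298.9] 0.63
```

View pics/w13.png

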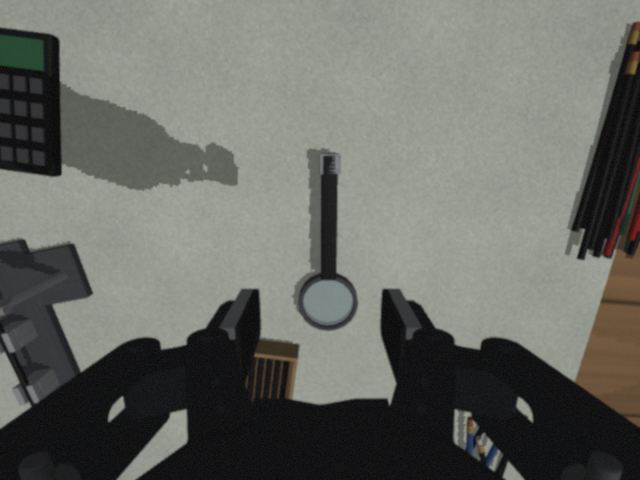

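View pics/c16.png

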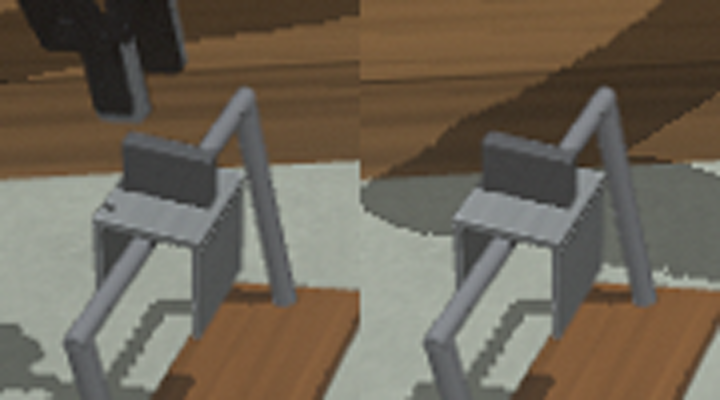

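```bash
python3 - <<'E'
from lc import *
c=load("w13")
l=atz(c,(328,300.5),7);e=atz(c,(330,153),20);g=atz(c,(327.6,219.6),12);print("lens",l,"end",e,"grip",g)
y=np.arctan2(*(l-e)[1::-1]);u=np.array([np.cos(y),np.sin(y),0]);print("yaw",y,"grip from lens",l-90*u,"from end",e+65*u, "len",np.linalg.norm((l-e)[:2]))
d=get_image("top");cv2.imwrite("pics/topB.png",d["color"]);cv2.imwrite("pics/c17.png",cv2.resize(d["color"][225:365,430:550],None,fx=4,fy=4,interpolation=cv2.INTER_CUBIC))
E
```

```text
lens [586.75674467 314.50084284   7.        ] end [433.50054158 302.02422668  20.        ] grip [497.87726952 305.82123435  12.        ]
yaw 0.08123104699357776 grip from lens [497.05351317 307.19808598   7.        ] from end [498.28620878 307.29843997  20.        ] len 153.76322621191315
```

View pics/c17.png

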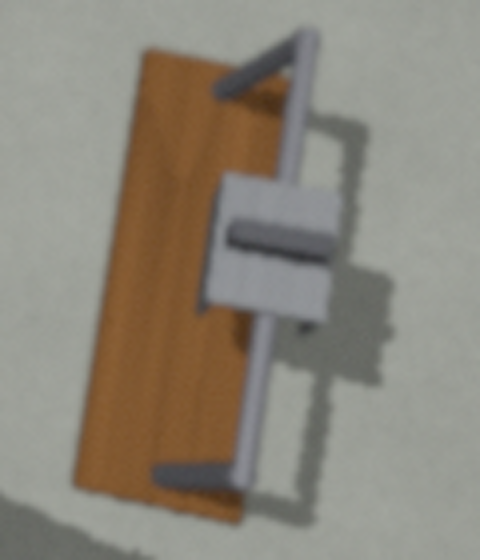

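```bash
cat > g3.py <<'E'
from lc import *
from scipy.optimize import least_squares
C={n:cam(get_image(n)) for n in ["scene","top"]}
s=lambda u,v:(90+(u-360)/4,150+v/4)
t=lambda u,v:(430+u/4,225+v/4)
pts=[("scene",(28,-24,55),s(457,217)),("scene",(28,24,55),s(560,243)),("scene",(-28,24,55),s(605,176)),("scene",(28,24,0),s(556,338)),("scene",(5,-20,81),s(484,148)),("scene",(5,20,81),s(576,163)),("scene",(5,20,55),s(574,207)),
("top",(28,24,55),t(222,174)),("top",(28,-24,55),t(340,190)),("top",(-28,24,55),t(208,302)),("top",(-28,-24,55),t(327,321)),("top",(-5,20,81),t(229,240)),("top",(-5,-20,81),t(333,258))]
B=R.from_euler('z',-.203);bar=(473.3,-301.5,130)
def w(p,L): return B.apply(R.from_euler('xyz',[p[3],0,p[4]]).apply(np.array(L)-[0,0,68])+p[:3])+bar
for m in (None,"scene","top"):
    P=[q for q in pts if m in (None,q[0])]
    f=lambda p:np.concatenate([proj(C[n],w(p,L))[0]-uv for n,L,uv in P])
    r=least_squares(f,[0,0,23,0,0],loss='soft_l1');print(m,np.round(r.x,3),np.round(f(r.x).reshape(-1,2),1).tolist())
E
python3 g3.py
```

```text
None [-0.448  6.133 21.318 -0.237  0.037] [[-1.3, 0.0], [0.3, -0.0], [-0.7, -0.9], [0.3, 0.6], [-0.8, -1.7], [-1.1, -0.1], [-1.1, 1.0], [-0.4, 0.0], [-0.1, 0.0], [-0.6, 0.3], [-0.2, 0.1], [-0.8, 0.5], [-1.1, -0.3]]
scene [-1.9885e+01 -3.1040e+00  7.4810e+00 -2.4100e-01  1.9000e-02] [[-0.1, -0.1], [0.5, 0.0], [-0.1, -0.4], [0.5, -0.1], [0.4, -1.2], [-0.6, 0.5], [-0.7, 1.2]]
top [ 0.383  4.254 18.739 -0.201  0.036] [[0.0, -0.1], [0.1, 0.1], [-0.2, 0.0], [0.0, 0.0], [0.2, 0.4], [-0.2, -0.3]]
```

```bash
python3 d.py 497.7 306.5 60 1.652
```

```text
delta [0.0068, 0.0025, 0.1601] [0.0006, -0.0001, 0.0066] rows 2.6 clock 17.65
```

Request:
{"fn": "move_arm", "kwargs": {
  "moves": [
    [[0.007,0.0025,0.04,0,0,0.0066],[0.007,0.0025,0.09,0,0,0.0066],[0.007,0.0025,0.14,0,0,0.0066],[0.007,0.0025,0.16,0,0,0.0066],[0.007,0.0025,0.16,0,0,0.0066]]
  ]
}}

```text
clock: 18.27
eef_pos: [497.0, 306.9, 59.3]
tool_rot: [-3.14, 0.0, 1.653]
force: [0.8, -0.3, 0.2]
width: 51.4
```

```bash
python3 w.py w14; python3 d.py 497.7 306.5 4 1.652
```

```text
18.275 [497.  306.9  59.3] [-3.14   0.     1.653]
delta [-0.0012, -0.0003, 0.0567] [0.0009, -0.001, 0.0008] rows 0.9 clock 18.325
```

View pics/w14.png

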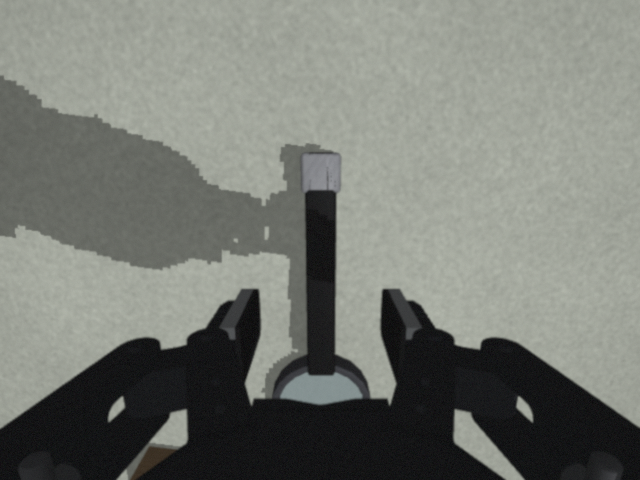

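```bash
python3 - <<'E'
from lc import *
c=load("w14");e=atz(c,(321.5,153),24);print(e,e+65*np.array([np.cos(.081),np.sin(.081),0]), atz(c,(321.5,191),24))
E
```

```text
[433.73541929 301.93085083  24.        ] [498.52230335 307.19009544  24.        ] [451.91287779 303.43967686  24.        ]
```

Request:
{"fn": "move_arm", "kwargs": {
  "moves": [
    [[-0.001,0,0.02,0,0,0],[-0.001,0,0.04,0,0,0],[-0.001,0,0.0515,0,0,0],[-0.001,0,0.0555,0,0,0],[-0.001,0,0.0555,0,0,0]]
  ]
}}

```text
clock: 18.95
eef_pos: [497.4, 306.1, 4.1]
tool_rot: [-3.141, -0.0, 1.653]
force: [0.0, -0.1, 0.4]
width: 51.1
```

Request:
{"fn": "move_arm", "kwargs": {
  "moves": [
    [[0,0,0,0,0,0],[0,0,0,0,0,0],[0,0,0,0,0,0],[0,0,0,0,0,0],[0,0,0,0,0,0],[0,0,0,0,0,0]]
  ],
  "jaw": 0.0
}}

```text
clock: 19.7
eef_pos: [497.9, 306.3, 5.0]
tool_rot: [3.14, -0.001, 1.653]
force: [-0.7, -0.2, 6.4]
width: 14.8
```

Request:
{"fn": "move_arm", "kwargs": {
  "moves": [
    [[0,0,-0.01,0,0,0],[0,0,-0.04,0,0,0],[0,0,-0.08,0,0,0],[0,0,-0.12,0,0,0],[0,0,-0.16,0,0,0],[0,0,-0.18,0,0,0],[0,0,-0.19,0,0,0],[0,0,-0.19,0,0,0]]
  ]
}}

```text
clock: 20.7
eef_pos: [497.6, 305.8, 194.5]
tool_rot: [3.141, -0.0, 1.653]
force: [0.1, 0.1, -0.5]
width: 14.8
```

```bash
python3 w.py w15; python3 d.py 513.1 -60.5 195 1.853
```

```text
20.7 [497.6 305.8 194.5] [ 3.141 -0.     1.653]
delta [-0.366, -0.0141, -0.001] [-0.0008, 0.0005, -0.2003] rows 5.9 clock 20.75
```

View pics/w15.png

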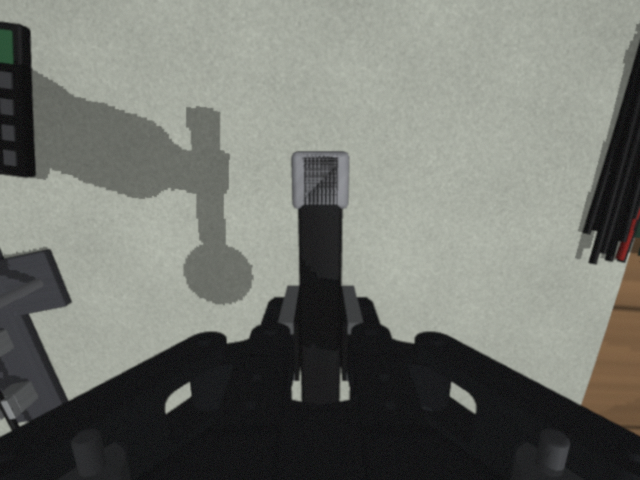

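Request:
{"fn": "move_arm", "kwargs": {
  "moves": [
    [[-0.03,0,0,0,0,-0.02],[-0.075,-0.003,0,0,0,-0.05],[-0.125,-0.005,0,0,0,-0.08],[-0.175,-0.007,0,0,0,-0.1],[-0.225,-0.009,0,0,0,-0.13],[-0.275,-0.011,0,0,0,-0.16],[-0.32,-0.013,0,0,0,-0.18],[-0.35,-0.014,0,0,0,-0.195],[-0.366,-0.014,0,0,0,-0.2],[-0.366,-0.014,0,0,0,-0.2],[-0.366,-0.014,0,0,0,-0.2]]
  ]
}}

```text
clock: 22.12
eef_pos: [513.5, -58.0, 194.3]
tool_rot: [3.141, -0.001, 1.855]
force: [-0.1, -0.1, -1.4]
width: 14.4
```

```bash
python3 w.py w16; python3 - <<'E'
from h import *
for n in ["scene","top"]:
    d=get_image(n);cv2.imwrite(f"pics/{n}2.png",d["color"])
    for q in ["lens","ferrule","pointer"]:
        for r in models.place_of(n,q)[:2]: print(n,q,np.round(r["uv"],1),round(r["score"],2))
cv2.imwrite("pics/c18.png",cv2.resize(cv2.imread("pics/scene2.png")[150:370,200:400],None,fx=2.7,fy=2.7,interpolation=cv2.INTER_CUBIC))
cv2.imwrite("pics/c19.png",cv2.resize(cv2.imread("pics/top2.png")[120:300,260:420],None,fx=3.3,fy=3.3,interpolation=cv2.INTER_CUBIC))
E
```

```text
22.125 [513.5 -58.  194.3] [ 3.141e+00 -1.000e-03  1.855e+00]
scene lens [278.8 203.8] 0.8
scene lens [133.5 223.7] 0.59
scene ferrule [286.8 279.4] 0.66
scene pointer [313.2 241.2] 0.43
top lens [345.4 201.9] 0.91
top lens [211.  159.9] 0.7
top ferrule [341.5 225.5] 0.7
top pointer [316.5 221.3] 0.58
```

View pics/c18.png

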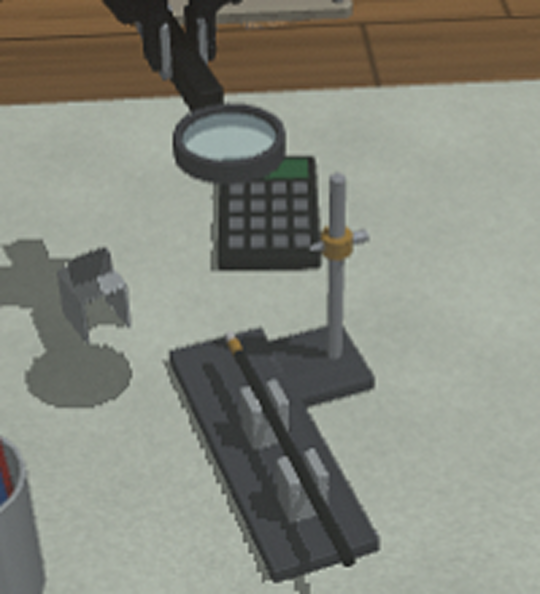

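View pics/c19.png

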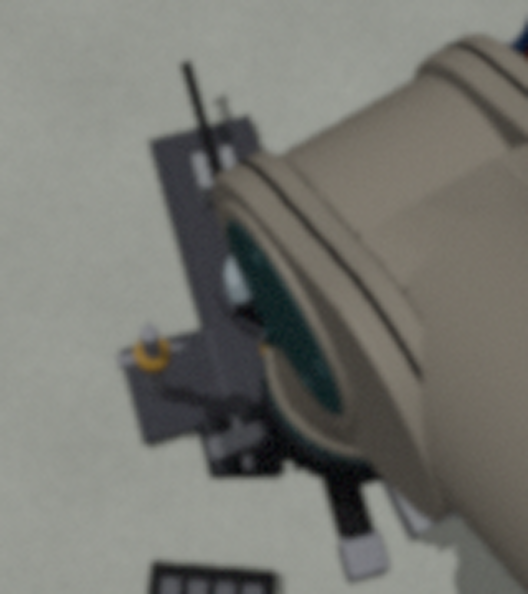

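View pics/w16.png

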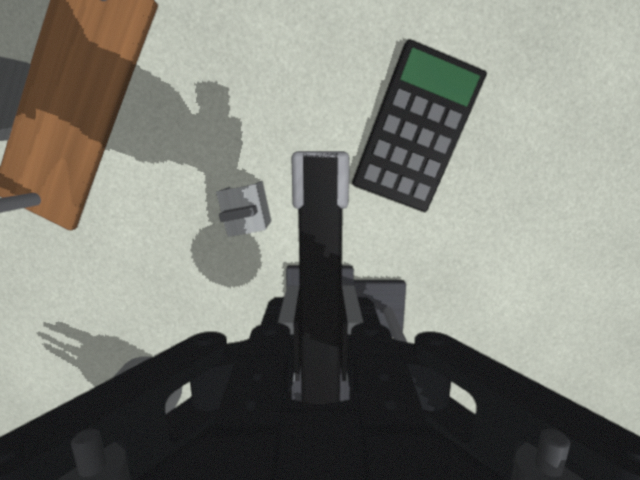

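```bash
python3 - <<'E'
from h import *
C=cam(get_image("scene"))
print("ferrule",atz(C,(286.3,277.3),40),"net",atz(C,(286.8,279.4),40))
print("lens@196.3",atz(C,(284.8,202.6),196.3),"net",atz(C,(278.8,203.8),196.3))
s=ctrl.read_state();y=s["tool_rot"][2]-np.pi/2;print("lens kin",s["eef_pos"]+[90*np.cos(y),90*np.sin(y),2],y)
# pointer: ray with constraint in vertical plane through ferrule+50 normal; solve z minimising 
o,v=ray(C,(316.5,241.2))
for F in ((599.5,-35.5),(598.4,-36),(600.5,-35)):
    P=np.array([F[0]-50*np.sin(.282),F[1]+50*np.cos(.282)])
    # closest along ray in xy radial (x) : match x
    k=(P[0]-o[0])/v[0];print(F,P,"z",(o+k*v)[2],"y",(o+k*v)[1])
E
```

```text
ferrule [595.18225161 -35.94299001  40.        ] net [600.62388484 -35.38403355  40.        ]
lens@196.3 [599.24172829 -33.59333671 196.3       ] net [601.67059818 -42.85208628 196.3       ]
lens kin [599.94748832 -34.791819   196.33050068] 0.2821642448538628
(599.5, -35.5) [585.58613973  12.52504026] z 107.31113763186124 y 16.830792110689863
(598.4, -36) [584.48613973  12.02504026] z 106.44919281371745 y 16.945000730715172
(600.5, -35) [586.58613973  13.02504026] z 108.09472383017385 y 16.726966092485036
```

Request:
{"fn": "move_arm", "kwargs": {
  "moves": [
    [[0,0,0.015,0,0,0],[0,0,0.035,0,0,0],[0,0,0.055,0,0,0],[0,0,0.07,0,0,0],[0,0,0.082,0,0,0],[0,0,0.0885,0,0,0],[0,0,0.0905,0,0,0],[0,0,0.0905,0,0,0],[0,0,0.0905,0,0,0]]
  ]
}}

```text
clock: 23.75
eef_pos: [513.9, -60.0, 104.2]
tool_rot: [3.141, 0.0, 1.853]
force: [0.2, -0.0, -0.9]
width: 14.3
```

```bash
python3 w.py w17 >/dev/null; python3 - <<'E'
from h import *
s=ctrl.read_state();y=s["tool_rot"][2]-np.pi/2;print(np.round(s["eef_pos"],1),np.round(s["tool_rot"],3),"lens kin",s["eef_pos"]+[90*np.cos(y),90*np.sin(y),2])
for n in ["scene","top"]:
    d=get_image(n);cv2.imwrite(f"pics/{n}3.png",d["color"])
cv2.imwrite("pics/c20.png",cv2.resize(cv2.imread("pics/scene3.png")[190:300,240:360],None,fx=5,fy=5,interpolation=cv2.INTER_CUBIC))
cv2.imwrite("pics/c21.png",cv2.resize(cv2.imread("pics/top3.png")[120:300,260:420],None,fx=3.3,fy=3.3,interpolation=cv2.INTER_CUBIC))
E
```

```text
[513.9 -60.  104.2] [3.141 0.    1.853] lens kin [600.30857426 -34.96784559 106.21742574]
```

View pics/c20.png

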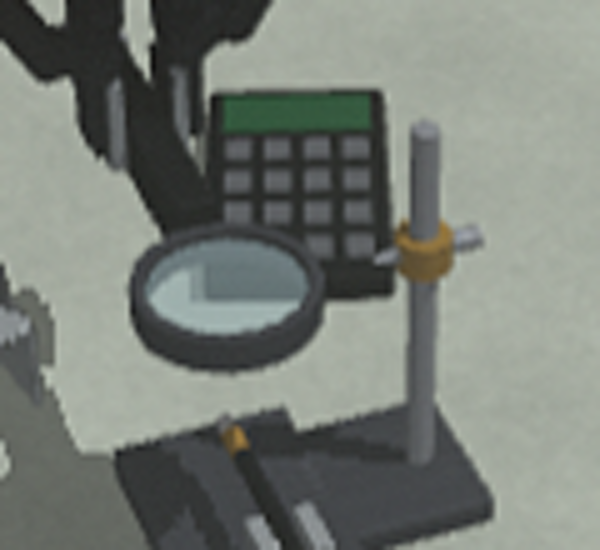

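View pics/c21.png

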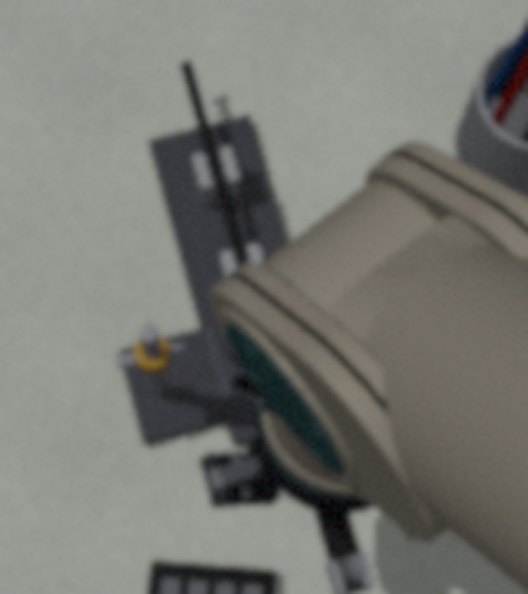

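View pics/w17.png

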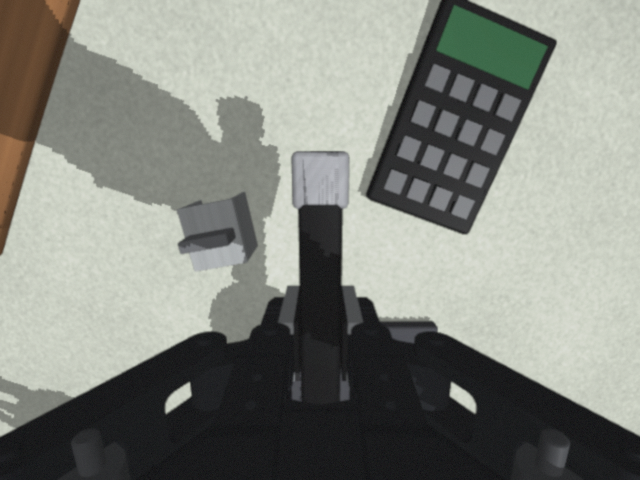

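```bash
python3 - <<'E'
from h import *
from scipy.optimize import least_squares
d=get_image("scene");C=cam(d)
th=np.linspace(0,2*np.pi,360)
def bb(p):
    P=np.vstack([np.c_[p[0]+32*np.cos(th),p[1]+32*np.sin(th),np.full(360,p[2]+z)] for z in (-7,7)])
    q=proj(C,P);return np.r_[q.min(0),q.max(0)]
obs=np.array([240+130/5,190+222/5,240+326/5,190+372/5]);print("obs",obs)
for z in (100,106.2,112): print(z,np.round(bb((599.8,-35,z)),1))
# ferrule known x: assume lens x from kin
for x in (598,600,602):
    r=least_squares(lambda q:bb((x,q[0],q[1]))-obs,[-35,105]);print(x,r.x,np.round(r.fun,1))
for z in (100,104,108):print(z,proj(C,[[585.6,12.5,z]]))
s=models.cut_out("scene","loupe");print([ (round(m["score"],2),m["uv"]) for m in s])
E
```

```text
obs [266.  234.4 305.2 264.4]
100 [266.1 236.6 305.4 267.9]
106.2 [265.9 233.6 305.4 264.9]
112 [265.7 230.9 305.4 262.1]
598 [-35.0111199  104.50466328] [-0.1 -0.6  0.1  0.6]
600 [-35.0637521 106.1106305] [-0.2 -0.6  0.2  0.6]
602 [-35.11637281 107.71658937] [-0.2 -0.7  0.2  0.7]
100 [[313.89611824 244.81265855]]
104 [[313.89995906 242.92563354]]
108 [[313.90383217 241.02781151]]
[(0.55, [282.4, 247.4]), (0.5, [135.3, 203.4])]
```

```bash
python3 - <<'E'
from h import *
b=get_image("scene")["color"];a=cv2.imread("pics/sB.png")
cv2.imwrite("pics/c22.png",cv2.resize(np.hstack([a[150:250,90:180],b[150:250,90:180]]),None,fx=4,fy=4,interpolation=cv2.INTER_CUBIC))
cv2.imwrite("pics/full.png",b)
s=ctrl.read_state();print(s["clock"],np.round(s["eef_pos"],1),s["width"])
E
```

```text
24.05 [513.6 -60.  103.9] 14.368145455084276
```

View pics/c22.png

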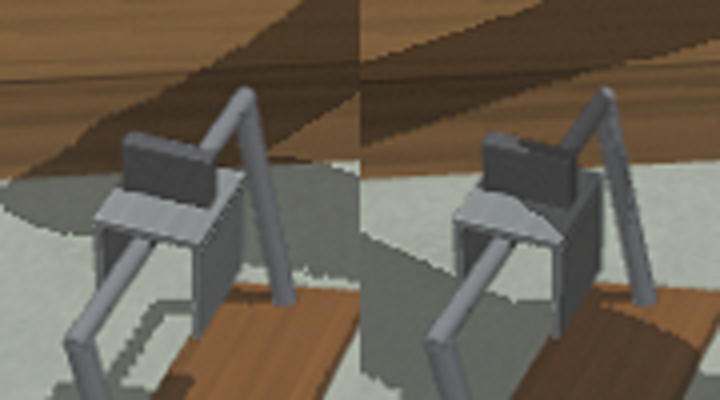

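View pics/full.png

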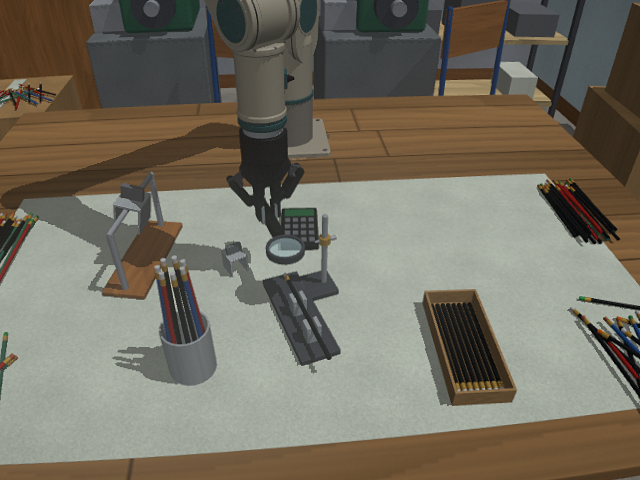

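The guard has not moved since I released it, and the loupe is still and over the ferrule, so I'm handing in.

```bash
python3 -c "
from h import *
print(job.finish_job())"
```

```text
the job is handed in; nothing more can be done
None
```

The guard hangs astride the bar, released. The loupe is held level over the ferrule at the pointer's height, and I handed the job in at about 24 s.

**Guard:** I chose the larger one, on the holder. After the first release it swung at about 0.21–0.32 rad, too close to the 0.3 limit. I regripped it, levelled it, shifted it about 8 mm and let go again.
- It now hangs tilted the other way. Three views put the tilt at 0.20 to 0.245 rad, against a limit of about 0.297. This is the thinnest margin.
- The fin sits about 4–6 mm across from the bar and 1 mm along it.
- It looked unchanged in pictures from about 17 s and 24 s.

**Loupe:**
- **Position:** the lens is at about (600, -35, 106) mm; the arm's pose and the scene camera agree within about 1 mm. The ferrule measured (598–600.5, -35 to -36) mm.
- **Pointer height:** the measurements disagreed a little, 106–108 mm from the scene camera and 103 mm from the wrist camera. I set the lens between them, inside the 8 mm tolerance.
- **Level:** I judged this from the tool's tilt, which was under 0.002 rad.

In the last scene picture the cup, tray, calculator and pointer look where they were at the start.

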